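Take the temperature of the open jar on the coasting carousel

ROBOT

A 6-joint arm with a two-finger parallel gripper is mounted at the origin on the work surface. World frame = base frame: x ahead of the robot, y to its left, z up, the work surface at z = 0. Lengths are in m, angles in rad, forces in N, time in s.
With the tool pointing down it reaches from about 0.35 to 0.775 m from the base axis. Payload 7.3 kg.
Tool frame: the origin (TCP) lies between the finger pads; the fingertips stand 14 mm ahead of it and the grasp point (between the pads) lies 5 mm behind it; z points along the fingers, y is the direction in which the jaws open and shut (so a half turn about z gives the same grasp; the last joint's range is limited). The gripper opens to 92 mm and grips with 3 to 60 N. Pads are 19 mm wide; open, the fingers measure 130 mm over their backs; the gripper's body (75 mm by 190 mm) begins 47 mm behind the grasp point.
Start: joints at [-1.486, 0.342, 1.524, -0, 1.275, -0.146], TCP at [0.12, -0.511, 0.241] pointing down, gripper open.
Joint ranges: [-2.53, 2.53], [-0.77, 2.02], [0.04, 2.7], [-1, 4.14], [0.28, 2.66], [-3.11, 3.11]. Speed limits (rad/s): [2.57, 2.57, 3.14, 3.14, 3.14, 3.14].

INTERFACE

Orientations are given as a rotation vector (axis times angle).
In Python, from plant import * gives the robot as it stands. The module is installed in compiled form; this text tells all that it offers.
- The arm moves only by the tool arm_command, never from a script. Its argument "targets" is a list of rows, each a list of 4 numbers: the shift along the tool's x, y, z normalised to -1 to 1, where 1 is 20 mm, then the turn about the tool's z normalised to -1 to 1, where 1 is 4 degrees. A call has 1 to 8 rows; each row shifts and turns the commanded pose from where the row before left it, along the tool's axes as they then stand; what a row does not reach is not made up. A row lasts 1/12 s, in which the tool goes at most 41.7 mm and 7.16 degrees, less where a joint would pass 70% of its speed; a pose out of reach is approached as far as the arm can. A call with a number of a shift or a turn outside -1 to 1 is refused whole. A call with a gripper value outside its range is refused whole. "jaw" is the closure, from -1 (fully open) to 1 (shut), so that 0 is half open, set as the call begins (left out, the last holds). The fingers move at their own pace and stop on an object; "newtons" is the grip in N (left out, the last holds). Time passes only in rows, so rows that do not move let the fingers close. It gives the time, the measured TCP pose, the force and the opening at its end, in the units of the state.
- state(): the state, without advancing time (a new reading comes with each control period).
- read_camera(name): name is "scene" or "top" or "wrist"; returns a dict with "pixels" (420x560x3 uint8, red, green, blue), "depth" (420x560 float32, m along the optical axis (not along the pixel's ray), 0 where there is no reading), "fx", "fy", "cx", "cy" (pixels), "R" (3x3) and "t" (3): a world point X has camera coordinates R X + t. Camera axes: x right, y down, z forward; pixel columns grow to the right and rows downward; lengths in m; the calibration is good to about 2 mm. The wrist camera is an equidistant fisheye: a pixel r from the principal point sees the ray r / f radians off the axis. A picture is of the moment at which its call begins.
- close_job(): hands the job in, once; it reports no verdict.
The state is a dict: "clock": time; "joints": joint angles; "dq": joint speeds; "joint_torque": joint torques, N m; "ee_pos": TCP position; "orientation": TCP orientation; "force": force on the tool from outside, world axes, zero at the start; "ft_torque": the same for the moment, N m; "finger_gap": finger opening in m.
Only numpy, scipy, OpenCV 4.12 (cv2) and the standard library are available. Lean on these libraries where they do the work, as an engineer would, in place of code of your own. Each camera call takes 0.05 s, during which the arm holds its last target. There are 200 camera calls.

TASK

The agar jars cool evenly in the fan's draught only while their carousel goes round, so take the open jar's temperature without stopping it: set the carousel turning (it has a centre handle for that) and let it coast freely at about one turn in six to eight seconds, then, with the infrared thermometer taken out of its stand, keep its nose pointing straight down over the open jar's mouth as it travels, one to five centimetres above the rim and inside it as seen from above, for at least six seconds on end with nothing touching the carousel. Never touch the carousel or its jars with the thermometer, and leave the other things on the bench where they are. Finish with the thermometer held upright and still in the gripper, at least a hand's breadth (ten centimetres) above the jars, and the carousel still coasting.

Things in the scene. Friction and masses are not known exactly. Their poses are not given: they have to be found in the camera images.
- carousel: Hand-turned jar carousel, round white foot fixed on the table; origin on the vertical turning axis at table height. A 290 mm turntable (top 55 mm above the table) carries six fixed 48 mm jars, centres on a 100 mm radius, evenly spaced: five with white lids (tops 122 mm above the table), one open (rim at 117 mm). A black bar handle tops the centre column. Turntable, jars and handle turn together.
- rotor (a joint): Turntable angle about the vertical axis, rad, counter-clockwise from above positive, no stops, any start. Let go, it coasts either way on its ball bearing: nominal inertia of all that turns 0.022 kg m2 (true value 0.7 to 1.4 times that), drag 0.0005 N m per rad/s plus about 0.0001 N m dry friction: its speed decays with a time constant of about 40 s.
- jar_mouth (a point): Centre of the open jar's rim, 100 mm from the carousel's axis and 117 mm above the table; travels round with the turntable. Mouth 41 mm wide inside, 48 mm outside; cream-coloured set agar 13 mm below the rim. x axis: outwards from the carousel's axis; z up.
- handle (a point): Middle of the black bar handle, on the turning axis, 145 mm above the table. Bar 64 mm long, 14 mm thick, 30 mm high (130 to 160 mm above the table); its length lies along this point's x axis, which points to the open jar. The jars' lids around it are lower (122 mm) and begin 74 mm from the axis.
- thermometer: Loose infrared thermometer, a round upright wand 130 mm long, 0.12 kg, parked nose down in its stand. Origin: centre of the nose's end face; z up along the wand. Black nose 16 mm across, 45 mm long; above it a white barrel 26 mm across, 85 mm long. Parked, nose end 15 mm and barrel top 145 mm above the table. Measures straight below its nose, up to 60 mm away.
- stand: Fixed stand of the thermometer: grey block 60 x 60 mm on a black foot 100 x 100 x 10 mm, top 60 mm above the table. The nose sits in a 19 mm round hole, 50 mm deep, in the middle; the barrel's shoulder rests on the block. Lift straight up 50 mm or more to free it. Origin under its middle, on the table.
- rack_teal: Bystander: loose teal microtube rack, 100 x 142 mm, 60 mm high over the tubes. Origin under its middle.
- tip_box: Bystander: loose blue box of pipette tips with a clear lid, 87 x 127 mm, 68 mm high. Origin under its middle.
- jar_lid: Bystander: loose white screw lid of the open jar, 51 mm across and 15 mm high, lying on the table. Origin under its middle.
- spare_jar: Bystander: loose closed jar, 51 mm across its lid and 67 mm high, standing on the table. Origin under its middle.
- beaker: Bystander: loose empty glass beaker, 70 mm across and 90 mm high. Origin under its middle.
- pipette: Bystander: loose grey-blue pipette lying on the table, 260 mm long and 25 mm high, tip towards its x axis. Origin on the table under its handle.
There are look-alikes about, which are no part of the job. Leave any green or yellow look-alike of the thermometer alone.

How it is judged:
By the outcome, as a careful person would: the job done as asked, in the order asked, and still so for the second after the job is handed in, while the arm keeps its last pose, push and grip.
It also fails if it takes over 61 s, if anything falls off the work surface, if the arm or the gripper's body presses on something with over 40 N, if the wrist force passes 120 N, or if a joint passes its speed limit or range.

## Working session

There is one attempt and no reset: what is moved stays moved. The work goes in short steps, Python scripts to look and compute and a tool call to move; the robot and the scene stay as the last step left them, time stands still between calls to the robot, and variables do not carry over. Pictures are saved under pics/ and viewed, about 8 in all and at most 12, crops included, and the job is handed in when it is done.

Besides the shell and the picture viewer there is one more tool, called after ">>>" as a command line: name --pt "numbers of a row" for each row, then --argument value for the rest. arm_command: Moves the arm, as the interface text tells. Scaled input: -1 to 1 covers 20 mm each way for a shift and 4 degrees each way for a turn. Its arguments: {"type":"object","properties":{"targets":{"type":"array","items":{"type":"array","items":{"type":"number","minimum":-1,"maximum":1}}},"jaw":{"type":"number"},"newtons":{"type":"number"}},"required":["targets"]}

```bash
mkdir -p pics; python3 - <<'E'
from plant import *
import cv2,numpy as np
s=state();print({k:np.round(v,3) for k,v in s.items()})
for n in("scene","top","wrist"):
    c=read_camera(n);cv2.imwrite(f"pics/{n}0.png",c["pixels"][...,::-1]);np.savez(f"{n}0.npz",**c)
    print(n,c["fx"],c["fy"],c["cx"],c["cy"],np.round(c["R"],3).tolist(),np.round(c["t"],3))
E
```

```text
{'clock': np.float64(0.0), 'joints': array([-1.486,  0.343,  1.525,  0.   ,  1.275, -0.146]), 'dq': array([-0.   ,  0.   , -0.002, -0.001,  0.   ,  0.   ]), 'joint_torque': array([ 1.0000e-03, -4.3124e+01, -2.4422e+01,  7.2000e-02,  5.6000e-02,
       -0.0000e+00]), 'ee_pos': array([ 0.12 , -0.511,  0.24 ]), 'orientation': array([-3.119, -0.362, -0.   ]), 'force': array([ 0.284, -0.237,  0.526]), 'ft_torque': array([-0.045,  0.011,  0.002]), 'finger_gap': np.float64(0.092)}
scene 531.1026036729038 531.1026036729038 279.31503126207855 205.5313316505878 [[0.74, 0.673, -0.01], [0.544, -0.608, -0.578], [-0.395, 0.422, -0.816]] [-0.355 -0.223  1.603]
top 528.9311738086076 528.9311738086076 284.2549176693884 205.04111192445993 [[-0.015, -1.0, -0.01], [-0.98, 0.017, -0.198], [0.198, 0.007, -0.98]] [-0.005  0.517  1.322]
wrist 325.19226210127806 325.19226210127806 276.8189646315049 206.69699471732582 [[0.228, -0.974, -0.001], [-0.929, -0.218, 0.299], [-0.291, -0.067, -0.954]] [-0.524 -0.037  0.392]
```

View pics/top0.png

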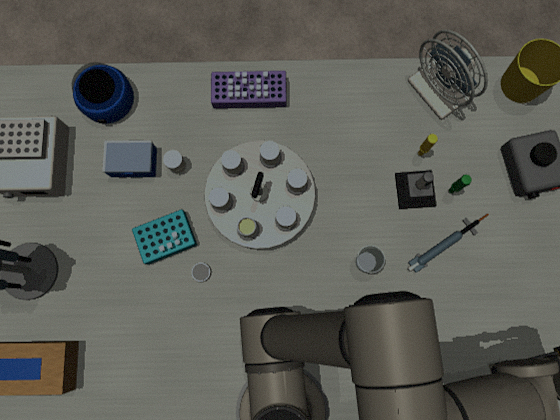

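View pics/scene0.png

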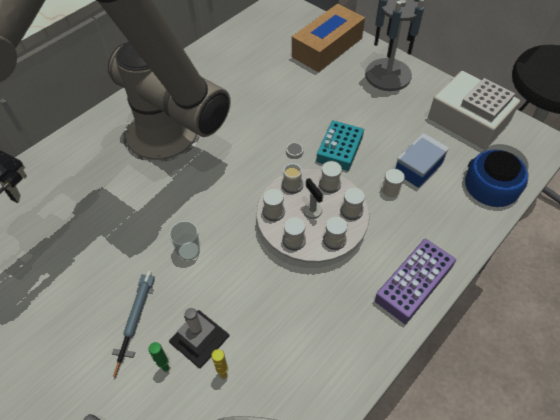

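```bash
cat > h.py <<'E'
import numpy as np,cv2
def ray(c,u,v):
    R,t=c["R"],c["t"]; d=np.array([(u-c["cx"])/c["fx"],(v-c["cy"])/c["fy"],1.])
    return -R.T@t, R.T@d
def plane(c,u,v,z):
    o,d=ray(c,u,v); return o+d*(z-o[2])/d[2]
def cloud(c):
    v,u=np.mgrid[:420,:560]; D=c["depth"]
    P=np.stack([(u-c["cx"])/c["fx"]*D,(v-c["cy"])/c["fy"]*D,D],-1)
    W=(P-c["t"])@c["R"]; W[D==0]=np.nan; return W
def tri(a,b):
    (o,d),(p,e)=a,b; d=d/np.linalg.norm(d);e=e/np.linalg.norm(e)
    k=np.linalg.lstsq(np.c_[d,-e],p-o,rcond=None)[0]
    A,B=o+k[0]*d,p+k[1]*e; return (A+B)/2,np.linalg.norm(A-B)
def blobs(m,amin=15):
    n,l,s,ce=cv2.connectedComponentsWithStats(m.astype(np.uint8))
    return [(s[i,4],ce[i]) for i in range(1,n) if s[i,4]>=amin]
E
python3 - <<'E'
from h import *
C={n:dict(np.load(n+"0.npz")) for n in("top","scene")}
W={n:cloud(C[n]) for n in C}
cv=plane(C["top"],260,195,.055); st=plane(C["top"],417,188,.06)
print("rough",cv,st)
for n in C:
    w=W[n];r=np.hypot(w[...,0]-cv[0],w[...,1]-cv[1])
    print(n,"lids")
    for a,(u,v) in blobs((w[...,2]>.114)&(w[...,2]<.128)&(r<.15)): print(a,np.round((u,v),1),plane(C[n],u,v,.122).round(4))
    print("handle")
    m=(w[...,2]>.15)&(w[...,2]<.168)&(r<.06)
    for a,(u,v) in blobs(m): print(a,np.round((u,v),1),plane(C[n],u,v,.16).round(4))
    vv,uu=np.nonzero(m)
    X=np.array([plane(C[n],a,b,.16)[:2] for a,b in zip(uu,vv)]); _,s,V=np.linalg.svd(X-X.mean(0)); print("dir",np.degrees(np.arctan2(V[0,1],V[0,0])),s)
    r=np.hypot(w[...,0]-st[0],w[...,1]-st[1])
    print("thermo top")
    for a,(u,v) in blobs((w[...,2]>.138)&(w[...,2]<.155)&(r<.1),5): print(a,np.round((u,v),1),plane(C[n],u,v,.145).round(4))
    print("block top")
    for a,(u,v) in blobs((w[...,2]>.055)&(w[...,2]<.065)&(r<.06)): print(a,np.round((u,v),1),plane(C[n],u,v,.06).round(4))
    hsv=cv2.cvtColor(C[n]["pixels"],cv2.COLOR_RGB2HSV)
    r=np.hypot(w[...,0]-cv[0],w[...,1]-cv[1])
    print("cream")
    for a,(u,v) in blobs((hsv[...,0]>18)&(hsv[...,0]<35)&(hsv[...,1]>60)&(hsv[...,2]>90)&(r<.14)): print(a,np.round((u,v),1),plane(C[n],u,v,.104).round(4), w[int(v),int(u)].round(3))
a=cv2.resize(C["top"]["pixels"][130:260,190:320],None,fx=3,fy=3,interpolation=cv2.INTER_CUBIC)
b=cv2.resize(C["top"]["pixels"][125:255,370:500],None,fx=3,fy=3,interpolation=cv2.INTER_CUBIC)
cv2.imwrite("pics/crop1.png",np.hstack([a,b])[...,::-1])
E
```

```text
rough [0.543727   0.04882908 0.055     ] [ 0.55398549 -0.358319    0.06      ]
top lids
319 [269.5 150.6] [0.6426 0.0206 0.122 ]
317 [230.7 159.8] [0.6205 0.118  0.122 ]
320 [297.1 178.5] [ 0.5693 -0.0473  0.122 ]
322 [218.8 197.1] [0.5254 0.1471 0.122 ]
328 [285.8 216.4] [ 0.4741 -0.0177  0.122 ]
80 [246.  225.3] [0.4536 0.08   0.122 ]
handle
149 [257.1 184.2] [0.547  0.0499 0.16  ]
dir 163.14541100398608 [0.21956505 0.05052996]
thermo top
91 [428.1 177. ] [ 0.5614 -0.3658  0.145 ]
block top
333 [418.2 186.8] [ 0.557  -0.3615  0.06  ]
cream
21 [248.2 220.4] [0.4688 0.0758 0.104 ] [0.47  0.076 0.104]
scene lids
263 [331.5 169.1] [0.53   0.1444 0.122 ]
32 [291.2 165.2] [0.445  0.0853 0.122 ]
17 [298.  174.1] [0.4771 0.0752 0.122 ]
293 [273.  197.2] [ 0.4793 -0.0206  0.122 ]
290 [353.9 196.1] [0.625  0.1146 0.122 ]
19 [312.4 198. ] [0.5528 0.0421 0.122 ]
324 [294.2 226.3] [ 0.5742 -0.0497  0.122 ]
321 [336.3 225.7] [0.6472 0.0178 0.122 ]
handle
136 [314.  187.9] [0.5532 0.0454 0.16  ]
dir -18.301924612935462 [0.21780991 0.05093077]
thermo top
122 [190.5 313.6] [ 0.5665 -0.3679  0.145 ]
block top
493 [196.4 331.5] [ 0.5705 -0.3708  0.06  ]
cream
96 [292.  171.4] [0.4505 0.0825 0.104 ] [0.448 0.081 0.105]
```

View pics/crop1.png

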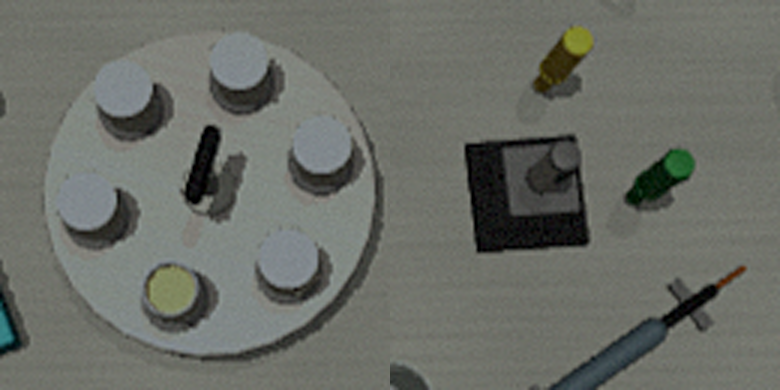

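>>> arm_command --pt "1 0 0 1" --pt "1 0 0 1" --pt "1 0 0 1" --pt "1 0 0 0.3" --pt "1 -0.4 0 0" --pt "1 -0.4 0 0" --pt "1 -0.4 0 0" --pt "1 -0.4 0 0"

```text
clock: 0.82
ee_pos: [0.2801, -0.4684, 0.2404]
orientation: [-3.141, -0.001, 0.0]
force: [0.8, 0.1, 0.0]
finger_gap: 0.0924
```

>>> arm_command --pt "1 -0.4 0.0 0" --pt "1 -0.4 0 0" --pt "1 -0.4 0 0" --pt "1 -0.4 0 0" --pt "1 -0.4 0 0" --pt "0.5 -0.2 0 0" --pt "0 0 0 0"

```text
clock: 1.4
ee_pos: [0.3908, -0.424, 0.2403]
orientation: [-3.141, -0.005, -0.0]
force: [-1.0, 0.5, 0.5]
finger_gap: 0.0918
```

```bash
python3 - <<'E'
from plant import *
import cv2,numpy as np
c=read_camera("wrist");cv2.imwrite("pics/wrist1.png",c["pixels"][...,::-1]);np.savez("wrist1.npz",**c)
s=state();print({k:np.round(v,4) for k,v in s.items()})
print((-c["R"].T@c["t"]).round(3),c["R"].round(2).tolist())
E
```

```text
{'clock': np.float64(1.45), 'joints': array([-9.6120e-01,  4.3710e-01,  1.3784e+00, -4.0000e-04,  1.3268e+00,
        6.0740e-01]), 'dq': array([-0.0321, -0.0098,  0.0115, -0.0093, -0.0018, -0.0089]), 'joint_torque': array([ 1.29620e+00, -4.84807e+01, -2.52868e+01,  2.76300e-01,
       -2.17000e-02,  1.49800e-01]), 'ee_pos': array([ 0.3895, -0.4246,  0.2403]), 'orientation': array([-3.1413e+00, -3.5000e-03,  1.1000e-03]), 'force': array([-0.4626, -1.0435, -0.0595]), 'ft_torque': array([-0.017 ,  0.0493, -0.0043]), 'finger_gap': np.float64(0.0916)}
[ 0.472 -0.423  0.384] [[0.0, -1.0, 0.0], [-0.95, -0.0, 0.3], [-0.3, -0.0, -0.95]]
```

View pics/wrist1.png

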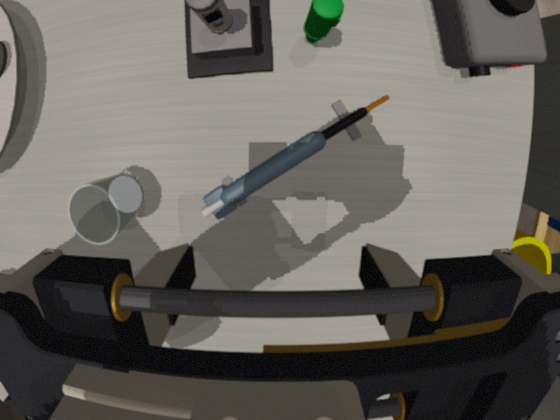

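>>> arm_command --pt "0.8 -0.6 0 0" --pt "0.8 -0.6 0 0" --pt "0.8 -0.6 0 0" --pt "0.8 -0.6 0 0" --pt "0.8 -0.6 0 0" --pt "0.4 -0.3 0 0" --pt "0 0 0 0"

```text
clock: 2.03
ee_pos: [0.4776, -0.3585, 0.2406]
orientation: [-3.142, -0.003, 0.0]
force: [0.1, -0.4, 0.2]
finger_gap: 0.0921
```

```bash
cat >> h.py <<'E'
def fray(c,u,v):
    x,y=u-c["cx"],v-c["cy"]; r=np.hypot(x,y)+1e-9; th=r/c["fx"]
    d=np.array([x/r*np.sin(th),y/r*np.sin(th),np.cos(th)]); return -c["R"].T@c["t"], c["R"].T@d
E
python3 - <<'E'
from plant import *
import cv2,numpy as np
c=read_camera("wrist");cv2.imwrite("pics/wrist2.png",c["pixels"][...,::-1]);np.savez("wrist2.npz",**c)
print(state()["ee_pos"].round(4),state()["clock"],c["depth"][100,200])
E
```

```text
[ 0.4767 -0.3592  0.2406] 2.0833 0.36342523
```

View pics/wrist2.png

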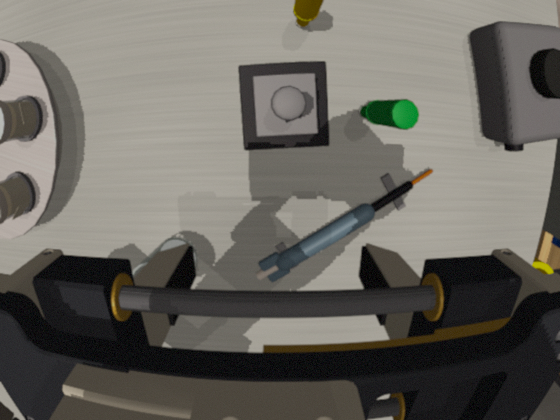

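```bash
python3 - <<'E'
from h import *
c=dict(np.load("wrist2.npz"));T=dict(np.load("top0.npz"));S=dict(np.load("scene0.npz"))
def fpl(u,v,z):
    o,d=fray(c,u,v); return (o+d*(z-o[2])/d[2]).round(4)
g=cv2.cvtColor(c["pixels"],cv2.COLOR_RGB2GRAY)[75:140,255:325]
h=cv2.HoughCircles(cv2.resize(g,None,fx=4,fy=4,interpolation=cv2.INTER_CUBIC),cv2.HOUGH_GRADIENT,1,50,param1=80,param2=15,minRadius=50,maxRadius=90)
print(h)
u,v=h[0,0,:2]/4+np.array([255,75])-.375
print("top",u,v,fpl(u,v,.145),"tri top",tri(fray(c,u,v),ray(T,428.1,177)),"tri scene",tri(fray(c,u,v),ray(S,190.5,313.6)))
for p in[(253,75),(316,75),(320,136),(256,137)]: print(fpl(*p,.06))
for p in[(239,65),(326,62),(328,148),(245,149)]: print(fpl(*p,.01))
D=c["depth"]; print("depth z at top", (c["R"].T@( (lambda d:D[int(v),int(u)]*d/d[2])(c["R"]@fray(c,u,v)[1]) - c["t"])).round(4))
print("green",fpl(403,114,.13))
E
```

```text
[[[132.5 111.5  69.5]
  [190.5 182.5  56. ]]]
top 287.75 102.5 [ 0.5628 -0.3657  0.145 ] tri top (array([ 0.56248884, -0.36616578,  0.14214164]), np.float64(0.0011446482159807002)) tri scene (array([ 0.56291799, -0.36609423,  0.13652938]), np.float64(0.00031844281681521556))
[ 0.592  -0.3345  0.06  ]
[ 0.5925 -0.3962  0.06  ]
[ 0.5312 -0.401   0.06  ]
[ 0.5298 -0.3371  0.06  ]
[ 0.6092 -0.315   0.01  ]
[ 0.6134 -0.4135  0.01  ]
[ 0.513  -0.4174  0.01  ]
[ 0.5114 -0.321   0.01  ]
depth z at top [ 0.5628 -0.3657  0.1453]
green [ 0.558  -0.4602  0.13  ]
```

>>> arm_command --pt "0.1 -0.5 0 0" --pt "0.2 -1 0 0" --pt "0.2 -1 0 0" --pt "0.2 -1 0 0" --pt "0.2 -1 0 0" --pt "0.2 -1 0 0" --pt "0.2 -1 0 0" --pt "0.2 -1 0 0"

```text
clock: 2.75
ee_pos: [0.5062, -0.2085, 0.2408]
orientation: [3.141, -0.002, -0.0]
force: [-0.7, 0.5, -0.1]
finger_gap: 0.0917
```

>>> arm_command --pt "0.2 -1 0 0" --pt "0.2 -1 0 0" --pt "0.2 -1 0 0" --pt "0.2 -1 0 0" --pt "0.2 -1 0 0" --pt "0.2 -1 0 0" --pt "0.2 -1 0 0" --pt "0.2 -1 0 0"

```text
clock: 3.42
ee_pos: [0.5384, -0.0487, 0.2408]
orientation: [3.141, -0.002, -0.0]
force: [0.3, 0.3, 0.4]
finger_gap: 0.0915
```

>>> arm_command --pt "0.2 -1 0 0" --pt "0.2 -1 0 0" --pt "0.2 -1 0 0" --pt "0.2 -1 0 0" --pt "0.2 -1 0 0" --pt "0.1 -0.5 0 0" --pt "0 0 0 1" --pt "0 0 0 0"

```text
clock: 4.08
ee_pos: [0.5607, 0.0609, 0.2406]
orientation: [3.139, -0.112, -0.0]
force: [0.4, -0.3, 0.4]
finger_gap: 0.0918
```

```bash
python3 - <<'E'
from plant import *
import cv2,numpy as np
c=read_camera("wrist");cv2.imwrite("pics/wrist3.png",c["pixels"][...,::-1]);np.savez("wrist3.npz",**c)
s=state();print(s["ee_pos"].round(4),s["orientation"].round(4),s["clock"],s["joints"].round(3))
E
```

```text
[0.5607 0.0605 0.2407] [ 3.1392e+00 -1.0810e-01 -4.0000e-04] 4.1333 [-2.800e-02  4.140e-01  1.414e+00 -1.000e-03  1.314e+00  1.612e+00]
```

View pics/wrist3.png

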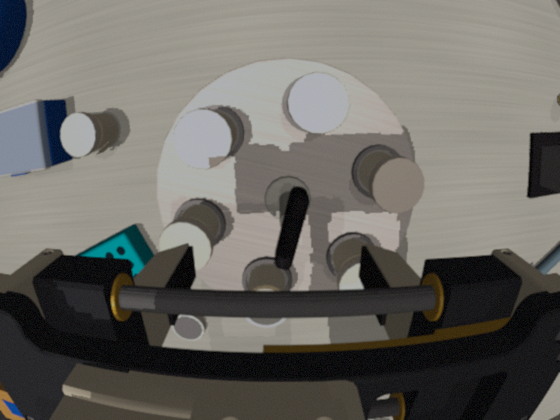

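```bash
python3 - <<'E'
from h import *
c=dict(np.load("wrist3.npz"))
D=c["depth"]; v,u=np.mgrid[:420,:560]
x,y=u-c["cx"],v-c["cy"]; r=np.hypot(x,y)+1e-9; th=r/c["fx"]
P=np.stack([x/r*np.tan(th)*D,y/r*np.tan(th)*D,D],-1); W=(P-c["t"])@c["R"]; W[D==0]=np.nan
q=np.hypot(W[...,0]-.5485,W[...,1]-.049)
L=[]
for lo,hi,rm,z in((.119,.126,.15,.122),(.157,.165,.045,.16)):
    for a,(uu,vv) in blobs((W[...,2]>lo)&(W[...,2]<hi)&(q<rm),80):
        o,d=fray(c,uu,vv); p=o+d*(z-o[2])/d[2]; print(z,a,(uu.round(),vv.round()),p[:2].round(4),"r",np.hypot(*(p[:2]-[.5485,.049])).round(4))
m=(W[...,2]>.157)&(W[...,2]<.165)&(q<.045)
X=W[m][:,:2]; k=cv2.minAreaRect((X*1000).astype(np.float32)); print(k)
E
```

```text
0.122 2987 (np.float64(318.0), np.float64(102.0)) [0.6442 0.0223] r 0.0994
0.122 2782 (np.float64(202.0), np.float64(139.0)) [0.6223 0.1183] r 0.1012
0.122 2320 (np.float64(397.0), np.float64(185.0)) [ 0.572  -0.0446] r 0.0965
0.122 1399 (np.float64(188.0), np.float64(241.0)) [0.5335 0.1441] r 0.0963
0.122 447 (np.float64(350.0), np.float64(278.0)) [ 0.4845 -0.0026] r 0.0822
0.16 1241 (np.float64(292.0), np.float64(231.0)) [0.5517 0.0511] r 0.0039
((549.4559326171875, 51.472389221191406), (13.698647499084473, 62.39586639404297), 72.92123413085938)
```

>>> arm_command --pt "0.06 -0.84 0 0" --pt "0 0 1 0" --pt "0 0 1 0" --pt "0 0 1 0" --pt "0 0 1 0" --pt "0 0 0.5 0" --pt "0 0 0 0"

```text
clock: 4.72
ee_pos: [0.5619, 0.0769, 0.1485]
orientation: [3.139, -0.109, -0.007]
force: [-0.3, -0.0, 0.7]
finger_gap: 0.0919
```

```bash
cat > push.py <<'E'
from plant import *
from h import *
s=state();print(s["ee_pos"].round(4),s["orientation"].round(4),s["clock"],s["force"].round(1))
A=np.array([549.,50.5]); p=s["ee_pos"][:2]*1000; o=s["orientation"]; psi=2*np.degrees(np.arctan2(o[1],o[0])); psi=(psi+90)%180-90
R=lambda a:np.array([[np.cos(a),-np.sin(a)],[np.sin(a),np.cos(a)]])
rates=[1e-9,1e-9]+list(5.4*(np.arange(1,15)/14))+[5.4]*6
phi=-17.; g=6.; print("psi0",psi); rows=[]
for i,w in enumerate(rates):
    phi+=w; g=max(0,g-3)
    t=min(w,4.); 
    pn=psi+t
    f,q=np.radians(phi),np.radians(pn)
    tgt=A+R(f)@[25,-7-g]+R(q)@[-9.5,46]
    d=R(np.radians(-psi))@(tgt-p)   # along tool x; tool y=-n
    rows.append([round(d[0]/20,2),round(-d[1]/20,2),0,round(-t/4,2)])
    r=rows[-1]; p=p+R(np.radians(psi))@[r[0]*20,-r[1]*20]; psi-=4*r[3]
print(rows,phi,psi,p)
E
python3 push.py
```

```text
[0.5619 0.0769 0.1485] [ 3.1393 -0.1088 -0.0075] 4.7167 [-0.3 -0.   0.7]
psi0 -3.9713970911222845
[[np.float64(0.08), np.float64(-0.17), 0, -0.0], [np.float64(0.03), np.float64(-0.15), 0, -0.0], [np.float64(-0.01), np.float64(-0.0), 0, np.float64(-0.1)], [np.float64(-0.02), np.float64(-0.01), 0, np.float64(-0.19)], [np.float64(-0.04), np.float64(-0.01), 0, np.float64(-0.29)], [np.float64(-0.04), np.float64(-0.02), 0, np.float64(-0.39)], [np.float64(-0.06), np.float64(-0.02), 0, np.float64(-0.48)], [np.float64(-0.07), np.float64(-0.03), 0, np.float64(-0.58)], [np.float64(-0.08), np.float64(-0.03), 0, np.float64(-0.68)], [np.float64(-0.09), np.float64(-0.03), 0, np.float64(-0.77)], [np.float64(-0.1), np.float64(-0.04), 0, np.float64(-0.87)], [np.float64(-0.12), np.float64(-0.04), 0, np.float64(-0.96)], [np.float64(-0.11), np.float64(-0.04), 0, -1.0], [np.float64(-0.12), np.float64(-0.06), 0, -1.0], [np.float64(-0.11), np.float64(-0.06), 0, -1.0], [np.float64(-0.11), np.float64(-0.08), 0, -1.0], [np.float64(-0.11), np.float64(-0.07), 0, -1.0], [np.float64(-0.11), np.float64(-0.08), 0, -1.0], [np.float64(-0.12), np.float64(-0.07), 0, -1.0], [np.float64(-0.12), np.float64(-0.08), 0, -1.0], [np.float64(-0.12), np.float64(-0.08), 0, -1.0], [np.float64(-0.13), np.float64(-0.08), 0, -1.0]] 55.900000002 57.26860290887772 [524.94873215  84.20981347]
```

>>> arm_command --pt "0.08 -0.17 0 0" --pt "0.03 -0.15 0 0" --pt "-0.01 0 0 -0.1" --pt "-0.02 -0.01 0 -0.19" --pt "-0.04 -0.01 0 -0.29" --pt "-0.04 -0.02 0 -0.39" --pt "-0.06 -0.02 0 -0.48" --pt "-0.07 -0.03 0 -0.58"

```text
clock: 5.38
ee_pos: [0.5614, 0.0861, 0.1513]
orientation: [-3.139, -0.118, -0.002]
force: [0.2, 0.4, -0.7]
finger_gap: 0.0917
```

>>> arm_command --pt "-0.08 -0.03 0 -0.68" --pt "-0.09 -0.03 0 -0.77" --pt "-0.1 -0.04 0 -0.87" --pt "-0.12 -0.04 0 -0.96" --pt "-0.11 -0.04 0 -1" --pt "-0.12 -0.06 0 -1" --pt "-0.11 -0.06 0 -1" --pt "-0.11 -0.08 0 -1"

```text
clock: 6.05
ee_pos: [0.543, 0.0885, 0.1513]
orientation: [3.008, 0.906, 0.002]
force: [0.2, 0.2, 0.4]
finger_gap: 0.0921
```

>>> arm_command --pt "-0.11 -0.07 0 -1" --pt "-0.11 -0.08 0 -1" --pt "-0.12 -0.07 0 -1" --pt "-0.12 -0.08 0 -1" --pt "-0.12 -0.08 0 -1" --pt "-0.13 -0.08 0 -1" --pt "0 0 -1 0" --pt "0 0 -1 0"

```text
clock: 6.72
ee_pos: [0.5256, 0.0853, 0.1909]
orientation: [-2.755, -1.507, 0.003]
force: [1.4, -0.0, 0.8]
finger_gap: 0.0922
```

>>> arm_command --pt "0 0 -1 0" --pt "-0.5 0.39 -0.8 0" --pt "-1 0.77 0 0" --pt "-1 0.77 0 0" --pt "-1 0.77 0 0" --pt "-1 0.77 0 0" --jaw 0

```text
clock: 7.22
ee_pos: [0.5362, -0.0289, 0.2276]
orientation: [2.755, 1.508, 0.002]
force: [1.5, 0.2, 0.0]
finger_gap: 0.0565
```

```bash
cat > ang.py <<'E'
from plant import *
from h import *
import sys,json,os
A=np.array([.549,.0505])
def look(n,tag):
    t0=state()["clock"]; c=read_camera(n)
    hsv=cv2.cvtColor(c["pixels"],cv2.COLOR_RGB2HSV)
    w=cloud(c); q=np.hypot(w[...,0]-A[0],w[...,1]-A[1])
    m=(hsv[...,0]>18)&(hsv[...,0]<38)&(hsv[...,1]>60)&(hsv[...,2]>70)&(q<.13)&(q>.07)&(w[...,2]>.095)&(w[...,2]<.112)
    b=blobs(m,20); out=[]
    for a,(u,v) in b:
        p=plane(c,u,v,.104)[:2]-A; out.append((round(t0,4),n,int(a),round(float(np.degrees(np.arctan2(p[1],p[0]))),2),round(float(np.hypot(*p)),4)))
    cv2.imwrite(f"pics/{n}_{tag}.png",c["pixels"][...,::-1])
    return out
if __name__=="__main__":
    for n in sys.argv[2:]:
        for r in look(n,sys.argv[1]): print(r); open("log.txt","a").write(json.dumps(r)+"\n")
    s=state();print(s["ee_pos"].round(4),s["orientation"].round(4),round(s["clock"],4),s["finger_gap"].round(4))
E
python3 ang.py a top scene
```

```text
(7.2167, 'top', 61, -92.26, 0.1063)
(7.2667, 'scene', 123, -91.1, 0.0978)Traceback (most recent call last):
  File "ang.py", line 18, in <module>
    s=state();print(s["ee_pos"].round(4),s["orientation"].round(4),round(s["clock"],4),s["finger_gap"].round(4))
                                                                                       ^^^^^^^^^^^^^^^^^^^^^
AttributeError: 'float' object has no attribute 'round'
```

>>> arm_command --pt "-0.75 0.57 0 0" --pt "-1 0.756 0 0" --pt "-1 0.756 0 0" --pt "-1 0.756 0 0" --pt "-1 0.756 0 0" --pt "-1 0.756 0 0" --pt "-1 0.756 0 0" --pt "-1 0.756 0 0"

```text
clock: 7.98
ee_pos: [0.5513, -0.2221, 0.2272]
orientation: [2.756, 1.507, 0.001]
force: [-0.1, -0.0, -0.8]
finger_gap: 0.0459
```

>>> arm_command --pt "-1 0.756 0 0" --pt "-1 0.756 0 0" --pt "-1 0.756 0.2 0" --pt "-1 0.756 0.5 0" --pt "-1 0.756 0.5 0" --pt "-0.75 0.57 0.8 0" --pt "0 0 0 0"

```text
clock: 8.57
ee_pos: [0.5609, -0.3676, 0.1833]
orientation: [-2.756, -1.502, 0.003]
force: [-0.9, 1.1, -0.9]
finger_gap: 0.0459
```

```bash
sed -i 's/s\["finger_gap"\].round(4)/s["finger_gap"]/' ang.py; python3 ang.py b top scene
```

```text
(8.5667, 'top', 168, -34.1, 0.1027)
(8.6167, 'scene', 139, -32.24, 0.0971)
[ 0.5619 -0.365   0.1861] [-2.7558e+00 -1.5045e+00  1.0000e-04] 8.6667 0.0457747971267633
```

```bash
cat > plan.py <<'E'
from h import *
R=lambda a:np.array([[np.cos(a),-np.sin(a)],[np.sin(a),np.cos(a)]])
def pose(s):
    o=s["orientation"]; return np.r_[s["ee_pos"]*1000], (2*np.degrees(np.arctan2(o[1],o[0]))+90)%180-90
def rows(p,psi,tg):   # tg: list of (x,y,z mm, psi deg) per row
    p=np.array(p,float); out=[]
    for x,y,z,ps in tg:
        a=np.radians(psi); d=R(-a)@(np.array([x,y])-p[:2])
        r=np.round([d[0]/20,-d[1]/20,-(z-p[2])/20,-(ps-psi)/4],3)
        if abs(r).max()>1: print("!! over",r); r=np.clip(r,-1,1)
        out.append(r.tolist())
        p[:2]+=R(a)@[r[0]*20,-r[1]*20]; p[2]-=r[2]*20; psi-=4*r[3]
    return out,p,psi
def line(p,psi,q,psi2,n):
    k=np.arange(1,n+1)/n; return [(*(p+(q-p)*a),psi+(psi2-psi)*a) for a in k]
def show(r):
    for i in range(0,len(r),8): print([[float(x)+0. for x in a] for a in r[i:i+8]])
E
python3 ang.py c scene scene; python3 - <<'E'
from plant import *
from plan import *
p,psi=pose(state()); psi=57.4;print(p,psi)
q1=p+[0,0,43]; L=line(p,psi,q1,psi-10,3)
L+=line(q1,psi-10,np.array([577.7,66.6,205]),-40,23)
r,p,psi=rows(p,psi,L); show(r); print(p,psi)
E
```

```text
(8.6667, 'scene', 138, -30.25, 0.0972)
(8.7167, 'scene', 134, -28.21, 0.0971)
[ 0.5626 -0.3645  0.1877] [2.7557e+00 1.5070e+00 1.3000e-03] 8.7667 0.04618453176857458
[ 562.56629302 -364.48372152  187.74833062] 57.4
[[0.0, 0.0, -0.717, 0.833], [0.0, 0.0, -0.716, 0.834], [0.0, 0.0, -0.717, 0.833], [0.712, -0.61, 0.056, 0.95], [0.67, -0.656, 0.056, 0.95], [0.625, -0.699, 0.056, 0.95], [0.578, -0.739, 0.056, 0.95], [0.527, -0.775, 0.056, 0.95]]
[[0.475, -0.809, 0.056, 0.95], [0.42, -0.838, 0.056, 0.95], [0.363, -0.865, 0.056, 0.95], [0.306, -0.886, 0.056, 0.95], [0.246, -0.905, 0.056, 0.95], [0.185, -0.919, 0.056, 0.95], [0.124, -0.93, 0.056, 0.95], [0.063, -0.935, 0.056, 0.95]]
[[0.0, -0.938, 0.056, 0.95], [-0.062, -0.936, 0.056, 0.95], [-0.124, -0.929, 0.056, 0.95], [-0.185, -0.92, 0.056, 0.95], [-0.246, -0.904, 0.056, 0.95], [-0.305, -0.887, 0.056, 0.95], [-0.363, -0.865, 0.055, 0.95], [-0.42, -0.838, 0.056, 0.95]]
[[-0.474, -0.809, 0.056, 0.95], [-0.527, -0.776, 0.056, 0.95]]
[577.70719641  66.60113895 205.00833062] -39.99999999999999
```

>>> arm_command --pt "0 0 -0.72 0.83" --pt "0 0 -0.72 0.83" --pt "0 0 -0.72 0.83" --pt "0.71 -0.61 0.06 0.95" --pt "0.67 -0.66 0.06 0.95" --pt "0.63 -0.7 0.06 0.95" --pt "0.58 -0.74 0.06 0.95" --pt "0.53 -0.78 0.06 0.95" --jaw -1

```text
clock: 9.43
ee_pos: [0.5658, -0.2694, 0.2255]
orientation: [3.045, 0.765, 0.003]
force: [0.1, 1.0, -0.0]
finger_gap: 0.0906
```

>>> arm_command --pt "0.47 -0.81 0.06 0.95" --pt "0.42 -0.84 0.06 0.95" --pt "0.36 -0.86 0.06 0.95" --pt "0.31 -0.89 0.06 0.95" --pt "0.25 -0.9 0.06 0.95" --pt "0.18 -0.92 0.06 0.95" --pt "0.12 -0.93 0.06 0.95" --pt "0.06 -0.94 0.06 0.95"

```text
clock: 10.1
ee_pos: [0.5707, -0.1195, 0.2158]
orientation: [3.141, -0.06, 0.004]
force: [0.2, -0.8, 0.1]
finger_gap: 0.092
```

>>> arm_command --pt "0 -0.94 0.06 0.95" --pt "-0.06 -0.94 0.06 0.95" --pt "-0.12 -0.93 0.06 0.95" --pt "-0.18 -0.92 0.06 0.95" --pt "-0.25 -0.9 0.06 0.95" --pt "-0.31 -0.89 0.06 0.95" --pt "-0.36 -0.86 0.06 0.95" --pt "-0.42 -0.84 0.06 0.95"

```text
clock: 10.77
ee_pos: [0.576, 0.0305, 0.2062]
orientation: [-3.015, 0.881, -0.003]
force: [0.1, -0.8, 0.5]
finger_gap: 0.0923
```

>>> arm_command --pt "-0.47 -0.81 0.06 0.95" --pt "-0.53 -0.78 0.06 0.95" --pt "0 0 0 0"

```text
clock: 11.02
ee_pos: [0.5772, 0.0701, 0.2035]
orientation: [-2.95, 1.074, -0.002]
force: [-0.4, 0.3, 0.5]
finger_gap: 0.0919
```

```bash
python3 ang.py d scene top scene
```

```text
(11.0167, 'scene', 113, 62.96, 0.1018)
(11.0667, 'top', 134, 60.41, 0.1035)
(11.1167, 'scene', 108, 66.64, 0.1017)
[0.5776 0.0662 0.2032] [-2.9527e+00  1.0725e+00 -2.3000e-03] 11.1667 0.09174201417743058
```

```bash
cat > ang2.py <<'E'
from plant import *
from h import *
import sys,json
from scipy.optimize import least_squares
A=np.array([.549,.0505])
def look(n):
    t0=state()["clock"]; c=read_camera(n); w=cloud(c)
    q=np.hypot(w[...,0]-A[0],w[...,1]-A[1])
    lids=[]
    b=[x for x in blobs((w[...,2]>.1185)&(w[...,2]<.1255)&(q<.135)&(q>.06),150)]
    for a,(u,v) in b:
        p=plane(c,u,v,.122)[:2]; lids.append(p)
    hsv=cv2.cvtColor(c["pixels"],cv2.COLOR_RGB2HSV)
    m=(hsv[...,0]>18)&(hsv[...,0]<38)&(hsv[...,1]>60)&(hsv[...,2]>70)&(q<.13)&(q>.07)&(w[...,2]>.095)&(w[...,2]<.112)
    cr=max(blobs(m,20),default=None)
    cream=None
    if cr: 
        p=plane(c,*cr[1],.104)[:2]-A; cream=np.degrees(np.arctan2(p[1],p[0]))
    L=np.array(lids)
    if len(L)<2: return dict(t=t0,cam=n,n=len(L),cream=cream)
    th=np.degrees(np.arctan2(*(L-A).T[::-1]))
    z=np.exp(1j*np.radians(th*6)).mean(); ph0=np.degrees(np.angle(z))/6
    def f(x):
        k=np.round((th-x[2])/60)*60; a=np.radians(k+x[2])
        return np.r_[(L-x[:2]-.1*np.c_[np.cos(a),np.sin(a)]).ravel()*1000,(x[:2]-A)*200]
    s=least_squares(f,[*A,ph0]); ph=s.x[2]
    if cream is not None: ph=ph+60*round((cream-ph)/60)
    return dict(t=round(t0,4),cam=n,n=len(L),c=s.x[:2].round(4).tolist(),ph=round(ph,2),cream=None if cream is None else round(cream,1),res=round(float(np.sqrt(2*s.cost/len(L))),1))
if __name__=="__main__":
    for n in sys.argv[1:]:
        r=look(n); print(r); open("log2.txt","a").write(json.dumps(r)+"\n")
    s=state();print(s["ee_pos"].round(4),s["orientation"].round(4),round(s["clock"],4),s["finger_gap"])
E
python3 ang2.py top scene wrist 2>/dev/null | head -5; python3 ang2.py top scene
```

```text
{'t': 11.1667, 'cam': 'top', 'n': 3, 'c': [0.5472, 0.047], 'ph': np.float64(68.3), 'cream': np.float64(62.1), 'res': 3.7}
{'t': 11.2167, 'cam': 'scene', 'n': 4, 'c': [0.5508, 0.0484], 'ph': np.float64(68.58), 'cream': np.float64(70.0), 'res': 0.5}
{'t': 11.2667, 'cam': 'wrist', 'n': 4, 'c': [0.5531, 0.0522], 'ph': np.float64(70.26), 'cream': np.float64(73.0), 'res': 8.7}
[0.5777 0.0651 0.2028] [ 2.9513e+00 -1.0767e+00  1.2000e-03] 11.3167 0.09185135771735997
{'t': 11.3167, 'cam': 'top', 'n': 3, 'c': [0.5481, 0.0481], 'ph': np.float64(73.05), 'cream': np.float64(64.3), 'res': 2.3}
{'t': 11.3667, 'cam': 'scene', 'n': 4, 'c': [0.5511, 0.0482], 'ph': np.float64(74.13), 'cream': np.float64(76.6), 'res': 0.4}
[0.5778 0.065  0.2025] [ 2.9509e+00 -1.0778e+00  5.0000e-04] 11.4167 0.09194021284207725
```

>>> arm_command --pt "0 0 0 0" --pt "0 0 0 0" --pt "0 0 0 0" --pt "0 0 0 0" --pt "0 0 0 0" --pt "0 0 0 0"

```text
clock: 11.92
ee_pos: [0.5777, 0.0658, 0.2023]
orientation: [2.951, -1.077, 0.0]
force: [-0.2, -0.3, -0.7]
finger_gap: 0.0916
```

```bash
python3 ang2.py top scene
```

```text
{'t': 11.9167, 'cam': 'top', 'n': 3, 'c': [0.5501, 0.0485], 'ph': np.float64(-27.24), 'cream': None, 'res': 1.5}
{'t': 11.9667, 'cam': 'scene', 'n': 4, 'c': [0.5514, 0.0488], 'ph': np.float64(96.19), 'cream': np.float64(96.1), 'res': 1.0}
[0.5777 0.0658 0.2023] [ 2.9512 -1.0767  0.    ] 12.0167 0.09193259003834497
```

```bash
python3 - <<'E'
from plant import *
from plan import *
A=np.array([549.5,50.])
p,_=pose(state()); psi=-40.1
def tcp(phi,ps,z): return (*(A+R(np.radians(phi))@[25,-7]+R(np.radians(ps))@[-9.5,46]),z,ps)
pad=-61.; L=[]; ps=psi
for i in range(2): ps+=4; L.append(tcp(pad,ps,p[2]))
L+= [L[-1]]*10
rates=[2,3,3,5,6,6,6,5,4.5,4,4,4,4]+[4.3+.3*i for i in range(10)]+[7.2,7.2]
z=[p[2]-17.5*k for k in(1,2,3)]
for i,w in enumerate(rates):
    pad+=w; ps+=4 if i>=2 else 2; L.append(tcp(pad,ps,z[min(i,2)]))
r,p,psi=rows(p,psi,L); r+=[[0,0,-1,0]]*3; show(r); print(p,psi,pad,len(r))
E
```

```text
[[-0.161, 0.024, 0.0, -1.0], [-0.159, 0.039, 0.0, -1.0], [0.0, 0.0, 0.0, 0.0], [0.0, 0.0, 0.0, 0.0], [0.0, 0.0, 0.0, 0.0], [0.0, 0.0, 0.0, 0.0], [0.0, 0.0, 0.0, 0.0], [0.0, 0.0, 0.0, 0.0]]
[[0.0, 0.0, 0.0, 0.0], [0.0, 0.0, 0.0, 0.0], [0.0, 0.0, 0.0, 0.0], [0.0, 0.0, 0.0, 0.0], [-0.049, -0.015, 0.875, -0.5], [-0.034, -0.032, 0.875, -0.5], [-0.113, -0.012, 0.875, -1.0], [-0.084, -0.045, 0.0, -1.0]]
[[-0.071, -0.064, 0.0, -1.0], [-0.075, -0.068, 0.0, -1.0], [-0.078, -0.07, 0.0, -1.0], [-0.094, -0.054, 0.0, -1.0], [-0.102, -0.046, 0.0, -1.0], [-0.109, -0.036, 0.0, -1.0], [-0.108, -0.036, 0.0, -1.0], [-0.109, -0.037, 0.0, -1.0]]
[[-0.108, -0.036, 0.0, -1.0], [-0.105, -0.042, 0.0, -1.0], [-0.102, -0.048, 0.0, -1.0], [-0.099, -0.055, 0.0, -1.0], [-0.098, -0.062, 0.0, -1.0], [-0.096, -0.068, 0.0, -1.0], [-0.097, -0.077, 0.0, -1.0], [-0.097, -0.085, 0.0, -1.0]]
[[-0.099, -0.093, 0.0, -1.0], [-0.103, -0.102, 0.0, -1.0], [-0.107, -0.111, 0.0, -1.0], [-0.115, -0.118, 0.0, -1.0], [-0.123, -0.12, 0.0, -1.0], [0.0, 0.0, -1.0, 0.0], [0.0, 0.0, -1.0, 0.0], [0.0, 0.0, -1.0, 0.0]]
[520.44258025  81.81512602 149.76647459] 63.9 66.4 40
```

>>> arm_command --pt "-0.16 0.02 0 -1" --pt "-0.16 0.04 0 -1" --pt "0 0 0 0" --pt "0 0 0 0" --pt "0 0 0 0" --pt "0 0 0 0" --pt "0 0 0 0" --pt "0 0 0 0"

```text
clock: 12.68
ee_pos: [0.572, 0.0687, 0.2023]
orientation: [3.019, -0.869, 0.0]
force: [-0.5, -0.0, 0.0]
finger_gap: 0.0923
```

>>> arm_command --pt "0 0 0 0" --pt "0 0 0 0" --pt "0 0 0 0" --pt "0 0 0 0" --pt "-0.05 -0.015 0.88 -0.5" --pt "-0.035 -0.03 0.88 -0.5" --pt "-0.11 -0.012 0.87 -1" --pt "-0.085 -0.045 0 -1"

```text
clock: 13.35
ee_pos: [0.5659, 0.0731, 0.1462]
orientation: [3.093, -0.543, -0.01]
force: [-1.0, 0.9, -0.2]
finger_gap: 0.0918
```

>>> arm_command --pt "-0.07 -0.065 0 -1" --pt "-0.075 -0.068 0 -1" --pt "-0.078 -0.07 0 -1" --pt "-0.094 -0.054 0 -1" --pt "-0.102 -0.046 0 -1" --pt "-0.109 -0.036 0 -1" --pt "-0.108 -0.036 0 -1" --pt "-0.109 -0.037 0 -1"

```text
clock: 14.02
ee_pos: [0.5543, 0.0823, 0.1497]
orientation: [3.124, 0.331, -0.0]
force: [-0.2, -1.0, -0.0]
finger_gap: 0.0919
```

>>> arm_command --pt "-0.108 -0.036 0 -1" --pt "-0.105 -0.042 0 -1" --pt "-0.102 -0.048 0 -1" --pt "-0.099 -0.055 0 -1" --pt "-0.098 -0.062 0 -1" --pt "-0.096 -0.068 0 -1" --pt "-0.097 -0.077 0 -1" --pt "-0.097 -0.085 0 -1"

```text
clock: 14.68
ee_pos: [0.5359, 0.0837, 0.1498]
orientation: [2.911, 1.179, 0.001]
force: [1.0, -1.2, -0.9]
finger_gap: 0.0917
```

>>> arm_command --pt "-0.1 -0.093 0 -1" --pt "-0.103 -0.102 0 -1" --pt "-0.107 -0.111 0 -1" --pt "-0.115 -0.118 0 -1" --pt "-0.123 -0.12 0 -1" --pt "0 0 -1 0" --pt "0 0 -1 0" --pt "0 0 -1 0"

```text
clock: 15.35
ee_pos: [0.5203, 0.0817, 0.2103]
orientation: [-2.665, -1.662, 0.001]
force: [1.0, 0.5, 0.3]
finger_gap: 0.0919
```

```bash
python3 ang2.py scene top scene
```

```text
{'t': 15.35, 'cam': 'scene', 'n': 4, 'c': [0.5507, 0.0487], 'ph': np.float64(-88.66), 'cream': np.float64(-90.1), 'res': 0.7}
{'t': 15.4, 'cam': 'top', 'n': 2, 'c': [0.5498, 0.0468], 'ph': np.float64(-85.34), 'cream': np.float64(-81.8), 'res': 0.5}
{'t': 15.45, 'cam': 'scene', 'n': 4, 'c': [0.5508, 0.0481], 'ph': np.float64(-77.73), 'cream': np.float64(-78.6), 'res': 0.6}
[0.5213 0.0818 0.2111] [2.664  1.6615 0.0046] 15.5 0.09216647364567783
```

```bash
python3 - <<'E'
from plant import *
from plan import *
p,psi=pose(state());print(p,psi)
L=line(p,psi,np.array([562.5,-366.3,215.]),psi,22)
r,p,psi=rows(p,psi,L); show(r[:2]); print(len(r))
E
```

```text
[521.27145657  81.80214313 211.06499019] 63.90386988875031
[[-0.873, 0.532, -0.009, 0.0], [-0.874, 0.532, -0.009, 0.0]]
22
```

>>> arm_command --pt "-0.87 0.53 -0.01 0" --pt "-0.87 0.53 -0.01 0" --pt "-0.87 0.53 -0.01 0" --pt "-0.87 0.53 -0.01 0" --pt "-0.87 0.53 -0.01 0" --pt "-0.87 0.53 -0.01 0" --pt "-0.87 0.53 -0.01 0" --pt "-0.87 0.53 -0.01 0" --jaw 0

```text
clock: 16.17
ee_pos: [0.5348, -0.0814, 0.2099]
orientation: [-2.664, -1.662, 0.002]
force: [-1.1, -0.4, -0.6]
finger_gap: 0.0471
```

>>> arm_command --pt "-0.87 0.53 -0.01 0" --pt "-0.87 0.53 -0.01 0" --pt "-0.87 0.53 -0.01 0" --pt "-0.87 0.53 -0.01 0" --pt "-0.87 0.53 -0.01 0" --pt "-0.87 0.53 -0.01 0" --pt "-0.87 0.53 -0.01 0" --pt "-0.87 0.53 -0.01 0"

```text
clock: 16.83
ee_pos: [0.5498, -0.2436, 0.2114]
orientation: [-2.664, -1.661, 0.002]
force: [1.1, -0.9, 0.6]
finger_gap: 0.0461
```

>>> arm_command --pt "-0.87 0.53 -0.01 0" --pt "-0.87 0.53 -0.01 0" --pt "-0.87 0.53 -0.01 0" --pt "-0.87 0.53 -0.01 0" --pt "-0.87 0.53 -0.01 0" --pt "-0.87 0.53 -0.01 0" --pt "0 0 0 0" --pt "0 0 0 0"

```text
clock: 17.5
ee_pos: [0.5608, -0.365, 0.2121]
orientation: [-2.665, -1.659, 0.001]
force: [0.2, -0.0, -0.7]
finger_gap: 0.0463
```

```bash
python3 ang2.py scene top; python3 -c "
from plant import *
from plan import *
p,psi=pose(state());r,p,psi=rows(p,psi,[(562.5,-366.3,p[2],psi)]);show(r)"
```

```text
{'t': 17.5, 'cam': 'scene', 'n': 5, 'c': [0.5511, 0.0483], 'ph': np.float64(141.71), 'cream': np.float64(141.2), 'res': 0.7}
{'t': 17.55, 'cam': 'top', 'n': 3, 'c': [0.5477, 0.0497], 'ph': np.float64(146.77), 'cream': np.float64(145.5), 'res': 0.5}
[ 0.5612 -0.3636  0.213 ] [-2.6637e+00 -1.6617e+00  6.0000e-04] 17.6 0.0453933011596685
[[-0.092, 0.115, 0.0, 0.0]]
```

>>> arm_command --pt "-0.09 0.11 0 0" --pt "0 0 1 0" --pt "0 0 1 0" --pt "0 0 1 0" --pt "0 0 1 0" --pt "0 0 0.7 0" --pt "0 0 0.3 0" --pt "0 0 0 0"

```text
clock: 18.27
ee_pos: [0.5623, -0.366, 0.1126]
orientation: [-2.662, -1.662, 0.002]
force: [0.7, 0.1, 0.9]
finger_gap: 0.0461
```

```bash
python3 - <<'E'
from plant import *
import cv2
c=read_camera("wrist");cv2.imwrite("pics/wrist4.png",c["pixels"][...,::-1])
s=state();print(s["ee_pos"],s["force"],s["clock"])
E
```

```text
[ 0.5628394  -0.36658772  0.11408518] [ 0.15657178 -0.36176933  0.15255678] 18.3167
```

View pics/wrist4.png

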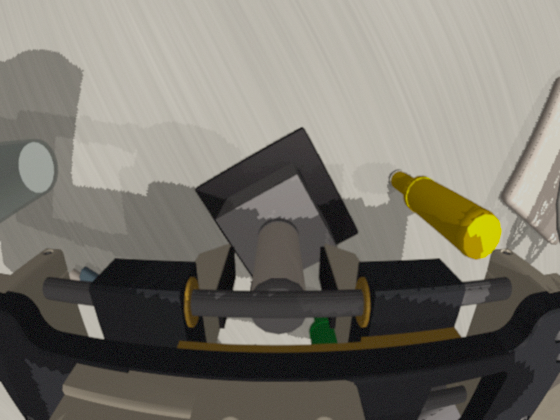

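>>> arm_command --pt "0 0 0 0" --pt "0 0 0 0" --pt "0 0 0 0" --pt "0 0 0 0" --pt "0 0 0 0" --pt "0 0 0 0" --jaw 1 --newtons 25

```text
clock: 18.82
ee_pos: [0.5631, -0.3674, 0.1151]
orientation: [2.664, 1.662, 0.001]
force: [0.2, 0.9, 5.5]
finger_gap: 0.0257
```

>>> arm_command --pt "0 0 -0.3 0" --pt "0 0 -0.7 0" --pt "0 0 -1 0" --pt "0 0 -1 0" --pt "0 0 -1 0" --pt "0 0 -1 0" --pt "0 0 -1 0" --pt "0 0 -1 0"

```text
clock: 19.48
ee_pos: [0.5623, -0.3669, 0.2548]
orientation: [-2.665, -1.662, 0.001]
force: [1.3, 0.6, -0.4]
finger_gap: 0.0257
```

>>> arm_command --pt "0 0 -1 0" --pt "0 0 -0.5 0" --pt "0 0 0 0"

```text
clock: 19.73
ee_pos: [0.5632, -0.3676, 0.2868]
orientation: [2.662, 1.66, 0.002]
force: [0.2, 0.8, -1.9]
finger_gap: 0.0256
```

```bash
python3 ang2.py scene top scene; python3 - <<'E'
from plant import *
from h import *
c=read_camera("wrist");cv2.imwrite("pics/wrist5.png",c["pixels"][...,::-1])
c=read_camera("scene");cv2.imwrite("pics/scene5.png",cv2.resize(c["pixels"][150:400,60:380],None,fx=2,fy=2)[...,::-1]);np.savez("scene5.npz",**c)
E
```

```text
{'t': 19.7333, 'cam': 'scene', 'n': 5, 'c': [0.551, 0.0483], 'ph': np.float64(5.19), 'cream': np.float64(7.0), 'res': 0.4}
{'t': 19.7833, 'cam': 'top', 'n': 3, 'c': [0.5478, 0.0502], 'ph': np.float64(9.97), 'cream': np.float64(9.9), 'res': 0.2}
{'t': 19.8333, 'cam': 'scene', 'n': 5, 'c': [0.551, 0.0483], 'ph': np.float64(14.86), 'cream': np.float64(16.6), 'res': 0.6}
[ 0.5623 -0.3668  0.2824] [-2.6635e+00 -1.6611e+00  1.5000e-03] 19.8833 0.025638774429060776
```

View pics/scene5.png

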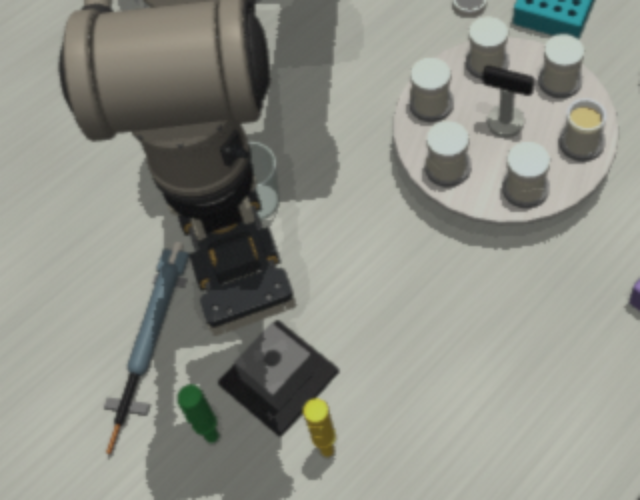

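>>> arm_command --pt "0.44 -0.24 -0.2 0" --pt "0.87 -0.47 -0.2 0" --pt "0.87 -0.47 -0.2 0" --pt "0.87 -0.47 -0.2 0" --pt "0.87 -0.47 -0.2 0" --pt "0.87 -0.47 -0.2 0" --pt "0.87 -0.47 -0.2 0" --pt "0.87 -0.47 -0.2 0"

```text
clock: 20.65
ee_pos: [0.5563, -0.2171, 0.3161]
orientation: [-2.665, -1.662, 0.0]
force: [-0.0, 0.1, -1.8]
finger_gap: 0.0257
```

>>> arm_command --pt "0.87 -0.47 -0.2 0" --pt "0.87 -0.47 -0.2 0" --pt "0.87 -0.47 0 0" --pt "0.87 -0.47 0 0" --pt "0.87 -0.47 0 0" --pt "0.87 -0.47 0 0" --pt "0.87 -0.47 0 0" --pt "0.87 -0.47 0 0"

```text
clock: 21.32
ee_pos: [0.5498, -0.059, 0.3239]
orientation: [-2.665, -1.663, 0.001]
force: [0.2, -0.0, -2.2]
finger_gap: 0.0257
```

>>> arm_command --pt "0.44 -0.24 0 0" --pt "0 0 0 0" --pt "0 0 0 0"

```text
clock: 21.57
ee_pos: [0.5499, -0.0505, 0.3241]
orientation: [2.664, 1.664, -0.001]
force: [0.4, -0.3, -1.4]
finger_gap: 0.0256
```

```bash
python3 ang2.py scene top; python3 - <<'E'
from plant import *
import cv2
c=read_camera("wrist");cv2.imwrite("pics/wrist6.png",c["pixels"][...,::-1])
print(state()["clock"],state()["joints"].round(2))
E
```

```text
{'t': 21.5667, 'cam': 'scene', 'n': 4, 'c': [0.5509, 0.0486], 'ph': np.float64(-2.56), 'cream': None, 'res': 0.5}
{'t': 21.6167, 'cam': 'top', 'n': 2, 'c': [0.5478, 0.0501], 'ph': np.float64(1.78), 'cream': None, 'res': 0.4}
[ 0.55   -0.0515  0.324 ] [ 2.6659e+00  1.6615e+00 -7.0000e-04] 21.6667 0.025670664188758813
21.7167 [-0.23  0.35  1.29 -0.    1.51  0.22]
```

View pics/wrist6.png

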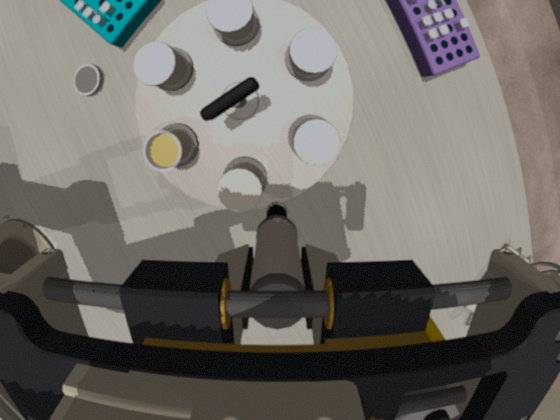

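>>> arm_command --pt "0 0 0 0" --pt "0 0 0 0" --pt "0 0 0 0" --pt "0 0 0 0" --pt "0 0 0 0" --pt "0 0 0 0" --pt "0 0 0 0" --pt "0 0 0 0"

```text
clock: 22.38
ee_pos: [0.55, -0.0507, 0.3241]
orientation: [2.666, 1.662, -0.0]
force: [0.4, 0.4, -1.7]
finger_gap: 0.0255
```

>>> arm_command --pt "0 0 0 0" --pt "0 0 0 0" --pt "0 0 0 0" --pt "0 0 0 0" --pt "0 0 0 0" --pt "0 0 0 0" --pt "0 0 0 0" --pt "0 0 0 0"

```text
clock: 23.05
ee_pos: [0.55, -0.0507, 0.3241]
orientation: [2.666, 1.663, -0.0]
force: [-0.8, 0.7, -1.8]
finger_gap: 0.0256
```

```bash
python3 ang2.py scene top
```

```text
{'t': 23.05, 'cam': 'scene', 'n': 3, 'c': [0.551, 0.0483], 'ph': np.float64(-50.68), 'cream': np.float64(-50.3), 'res': 0.4}
{'t': 23.1, 'cam': 'top', 'n': 3, 'c': [0.5502, 0.0513], 'ph': np.float64(15.4), 'cream': None, 'res': 1.9}
[ 0.55   -0.0507  0.3241] [ 2.6655  1.6625 -0.    ] 23.15 0.025562766363665487
```

```bash
cat > fit.py <<'E'
import json,numpy as np
from scipy.optimize import least_squares
D=[json.loads(l) for l in open("log2.txt")]
D=[d for d in D if d["t"]>15.3 and d["cam"]=="scene" and d["n"]>=3]
t=np.array([d["t"] for d in D]);ph=np.array([d["ph"] for d in D]);T=15.35
def mod(x,t): # x: ph0,w0,a(1/s) ; dry b tied: b/a=0.2 rad/s=11.5 deg/s
    u=t-T;a=x[2];W=x[1]+11.5; return x[0]+W*(1-np.exp(-a*u))/a-11.5*u
def om(x,t): return (x[1]+11.5)*np.exp(-x[2]*(t-T))-11.5
def f(x): r=ph-mod(x,t); return r-60*np.round(r/60)
best=min((least_squares(f,[-88.7,w,a],loss="soft_l1",x_scale=[1,1,.001]) for w in(104,107,110,113) for a in(.022,.026,.03,.034,.038)),key=lambda s:s.cost)
x=best.x
if __name__=="__main__":
    print(x.round(4),"tau",1/x[2],"res",f(x).round(1))
    for w in (60,58,56): print(w,"at",T+np.log((x[1]+11.5)/(w+11.5))/x[2])
    print("now",t[-1],om(x,t[-1]),(mod(x,t[-1])+180)%360-180, "cream",[(round(d["t"],2),d["cream"],round((mod(x,d["t"])+180)%360-180,1)) for d in D if d["cream"]])
E
python3 fit.py; python3 - <<'E'
import sys; sys.path.insert(0,'.')
from plant import *
from h import *
c=read_camera("wrist"); np.savez("wrist7.npz",**c)
for uv in((277,211),(277,204)):
    o,d=fray(c,*uv); print((o+d*(.2241-o[2])/d[2]).round(4))
print(state()["ee_pos"])
E
```

```text
[-8.873380e+01  1.108245e+02  2.820000e-02] tau 35.4665467762391 res [ 0.1 -0.1 -0.  -0.  -0.   0.1 -0.1]
60 at 34.39481353952286
58 at 35.401024196330695
56 at 36.43661738205046
now 23.05 86.95219428892513 -50.61671561041612 cream [(15.35, -90.1, np.float64(-88.7)), (15.45, -78.6, np.float64(-77.7)), (17.5, 141.2, np.float64(141.7)), (19.73, 7.0, np.float64(5.2)), (19.83, 16.6, np.float64(14.9)), (23.05, -50.3, np.float64(-50.6))]
[ 0.5507 -0.0492  0.2241]
[ 0.5532 -0.044   0.2241]
[ 0.54997167 -0.05068325  0.32410358]
```

>>> arm_command --pt "0 0 0 0" --pt "0 0 0 0" --pt "0 0 0 0" --pt "0 0 0 0" --pt "0 0 0 0" --pt "0 0 0 0" --pt "0 0 0 0" --pt "0 0 0 0"

```text
clock: 23.87
ee_pos: [0.55, -0.0507, 0.3241]
orientation: [2.666, 1.663, -0.0]
force: [0.9, -0.3, -0.8]
finger_gap: 0.0257
```

>>> arm_command --pt "0 0 0 0" --pt "0 0 0 0" --pt "0 0 0 0" --pt "0 0 0 0" --pt "0 0 0 0" --pt "0 0 0 0" --pt "0 0 0 0" --pt "0 0 0 0"

```text
clock: 24.53
ee_pos: [0.55, -0.0507, 0.3241]
orientation: [2.666, 1.662, -0.0]
force: [0.7, -0.4, -1.5]
finger_gap: 0.0255
```

>>> arm_command --pt "0 0 0 0" --pt "0 0 0 0" --pt "0 0 0 0" --pt "0 0 0 0" --pt "0 0 0 0" --pt "0 0 0 0" --pt "0 0 0 0" --pt "0 0 0 0"

```text
clock: 25.2
ee_pos: [0.55, -0.0507, 0.3241]
orientation: [2.666, 1.663, -0.0]
force: [0.1, 0.2, -1.0]
finger_gap: 0.0254
```

>>> arm_command --pt "0 0 0 0" --pt "0 0 0 0" --pt "0 0 0 0" --pt "0 0 0 0" --pt "0 0 0 0" --pt "0 0 0 0" --pt "0 0 0 0" --pt "0 0 0 0"

```text
clock: 25.87
ee_pos: [0.55, -0.0507, 0.3241]
orientation: [2.666, 1.662, -0.0]
force: [-0.9, 0.3, -1.3]
finger_gap: 0.0256
```

```bash
python3 ang2.py scene
```

```text
{'t': 25.8667, 'cam': 'scene', 'n': 4, 'c': [0.551, 0.0486], 'ph': np.float64(-175.89), 'cream': np.float64(-174.2), 'res': 0.4}
[ 0.55   -0.0507  0.3241] [2.6655 1.6624 0.    ] 25.9167 0.02566417948356309
```

>>> arm_command --pt "0 0 0 0" --pt "0 0 0 0" --pt "0 0 0 0" --pt "0 0 0 0" --pt "0 0 0 0" --pt "0 0 0 0" --pt "0 0 0 0" --pt "0 0 0 0"

```text
clock: 26.58
ee_pos: [0.55, -0.0507, 0.3241]
orientation: [2.666, 1.663, -0.0]
force: [0.3, -0.0, -1.1]
finger_gap: 0.0257
```

>>> arm_command --pt "0 0 0 0" --pt "0 0 0 0" --pt "0 0 0 0" --pt "0 0 0 0" --pt "0 0 0 0" --pt "0 0 0 0" --pt "0 0 0 0" --pt "0 0 0 0"

```text
clock: 27.25
ee_pos: [0.55, -0.0507, 0.3241]
orientation: [2.665, 1.663, -0.0]
force: [-0.0, -0.4, -2.0]
finger_gap: 0.0256
```

>>> arm_command --pt "0 0 0 0" --pt "0 0 0 0" --pt "0 0 0 0" --pt "0 0 0 0" --pt "0 0 0 0" --pt "0 0 0 0" --pt "0 0 0 0" --pt "0 0 0 0"

```text
clock: 27.92
ee_pos: [0.55, -0.0507, 0.3241]
orientation: [2.666, 1.662, -0.0]
force: [-0.2, -0.0, -0.9]
finger_gap: 0.0255
```

>>> arm_command --pt "0 0 0 0" --pt "0 0 0 0" --pt "0 0 0 0" --pt "0 0 0 0" --pt "0 0 0 0" --pt "0 0 0 0" --pt "0 0 0 0" --pt "0 0 0 0"

```text
clock: 28.58
ee_pos: [0.55, -0.0507, 0.3241]
orientation: [2.666, 1.663, -0.0]
force: [0.5, 0.5, -1.0]
finger_gap: 0.0258
```

>>> arm_command --pt "0 0 0 0" --pt "0 0 0 0" --pt "0 0 0 0" --pt "0 0 0 0" --pt "0 0 0 0" --pt "0 0 0 0" --pt "0 0 0 0" --pt "0 0 0 0"

```text
clock: 29.25
ee_pos: [0.55, -0.0507, 0.3241]
orientation: [2.666, 1.663, -0.0]
force: [0.2, 0.6, -2.1]
finger_gap: 0.0256
```

>>> arm_command --pt "0 0 0 0" --pt "0 0 0 0" --pt "0 0 0 0" --pt "0 0 0 0" --pt "0 0 0 0" --pt "0 0 0 0" --pt "0 0 0 0" --pt "0 0 0 0"

```text
clock: 29.92
ee_pos: [0.55, -0.0507, 0.3241]
orientation: [2.666, 1.663, -0.0]
force: [0.2, -0.9, -1.8]
finger_gap: 0.0255
```

>>> arm_command --pt "0 0 0 0" --pt "0 0 0 0" --pt "0 0 0 0" --pt "0 0 0 0" --pt "0 0 0 0" --pt "0 0 0 0" --pt "0 0 0 0" --pt "0 0 0 0"

```text
clock: 30.58
ee_pos: [0.55, -0.0507, 0.3241]
orientation: [2.666, 1.663, -0.0]
force: [0.6, -0.4, -1.9]
finger_gap: 0.0258
```

>>> arm_command --pt "0 0 0 0" --pt "0 0 0 0" --pt "0 0 0 0" --pt "0 0 0 0" --pt "0 0 0 0" --pt "0 0 0 0" --pt "0 0 0 0" --pt "0 0 0 0"

```text
clock: 31.25
ee_pos: [0.55, -0.0507, 0.3241]
orientation: [2.666, 1.662, -0.0]
force: [-0.2, 0.2, -1.3]
finger_gap: 0.0256
```

```bash
python3 ang2.py scene scene; python3 fit.py; python3 - <<'E'
from fit import *
for k in range(0,60): 
    tt=31.4+.1*k; a=(mod(x,tt)+180)%360-180
    if abs(a+90)<8: print(tt,a)
E
```

```text
{'t': 31.25, 'cam': 'scene', 'n': 4, 'c': [0.5508, 0.0483], 'ph': np.float64(-142.3), 'cream': np.float64(-144.2), 'res': 0.6}
{'t': 31.3, 'cam': 'scene', 'n': 4, 'c': [0.5508, 0.0485], 'ph': np.float64(-139.0), 'cream': np.float64(-141.0), 'res': 0.6}
[ 0.55   -0.0507  0.3241] [ 2.6655e+00  1.6625e+00 -1.0000e-04] 31.35 0.025548130208934167
[-8.867240e+01  1.107156e+02  2.790000e-02] tau 35.81097254480362 res [ 0.  -0.1  0.1  0.1  0.1  0.1 -0.2 -0.   0.   0. ]
60 at 34.54788035879556
58 at 35.56386261476683
56 at 36.609512741782915
now 31.3 66.78786162945191 -139.00202626370128 cream [(15.35, -90.1, np.float64(-88.7)), (15.45, -78.6, np.float64(-77.6)), (17.5, 141.2, np.float64(141.6)), (19.73, 7.0, np.float64(5.1)), (19.83, 16.6, np.float64(14.8)), (23.05, -50.3, np.float64(-50.5)), (25.87, -174.2, np.float64(-175.8)), (31.25, -144.2, np.float64(-142.3)), (31.3, -141.0, np.float64(-139.0))]
32.0 -92.78265499917711
32.1 -86.26612196057522
```

```bash
cat > track.py <<'E'
from plant import *
from plan import *
import fit,sys
# args: n rows, z now->z profile given as "t:z,t:z", offset dx,dy mm
n=int(sys.argv[1]); zt=np.array([[float(a) for a in s.split(":")] for s in sys.argv[2].split(",")]); off=np.array([float(a) for a in sys.argv[3].split(",")])
idle=int(sys.argv[4]) if len(sys.argv)>4 else 0
s=state(); p,psi=pose(s); t0=s["clock"]; A=np.array([549.5,50.])+off; psi=63.9
L=[]
for k in range(idle+1,idle+n+1):
    t=t0+k/12; a=np.radians(fit.mod(fit.x,t)); L.append((*(A+100*np.array([np.cos(a),np.sin(a)])),np.interp(t,zt[:,0],zt[:,1]),psi))
e=np.radians(fit.mod(fit.x,t0)); print("now",t0,p.round(1),"err vs jar",(p[:2]-A-100*np.array([np.cos(e),np.sin(e)])).round(1),"om",fit.om(fit.x,t0))
r,p,psi=rows(p,psi,L)
for i in range(0,len(r),8): print([[round(float(v),2)+0. for v in a] for a in r[i:i+8]])
E
python3 track.py 24 32:324,32.6:290,50:290 0,0 8
```

```text
now 31.35 [550.  -50.7 324.1] err vs jar [ 72.  -30.8] om 66.67863081560644
[[0.17, 0.25, 0.29, 0.0], [0.25, 0.4, 0.24, 0.0], [0.29, 0.37, 0.24, 0.0], [0.32, 0.34, 0.24, 0.0], [0.35, 0.31, 0.24, 0.0], [0.38, 0.27, 0.24, 0.0], [0.4, 0.24, 0.24, 0.0], [0.42, 0.2, 0.0, 0.0]]
[[0.43, 0.16, 0.0, 0.0], [0.45, 0.12, 0.0, 0.0], [0.46, 0.07, 0.0, 0.0], [0.46, 0.03, 0.0, 0.0], [0.46, -0.01, 0.0, 0.0], [0.45, -0.05, 0.0, 0.0], [0.45, -0.09, 0.0, 0.0], [0.43, -0.13, 0.0, 0.0]]
[[0.42, -0.17, 0.0, 0.0], [0.4, -0.21, 0.0, 0.0], [0.38, -0.24, 0.0, 0.0], [0.36, -0.27, 0.0, 0.0], [0.33, -0.3, 0.0, 0.0], [0.3, -0.33, 0.0, 0.0], [0.27, -0.36, 0.0, 0.0], [0.23, -0.38, 0.0, 0.0]]
```

>>> arm_command --pt "0 0 0 0" --pt "0 0 0 0" --pt "0 0 0 0" --pt "0 0 0 0" --pt "0 0 0 0" --pt "0 0 0 0" --pt "0 0 0 0" --pt "0 0 0 0"

```text
clock: 32.02
ee_pos: [0.55, -0.0507, 0.3241]
orientation: [2.666, 1.663, -0.0]
force: [0.6, 0.3, -2.8]
finger_gap: 0.0256
```

>>> arm_command --pt "0.17 0.25 0.29 0" --pt "0.25 0.4 0.24 0" --pt "0.29 0.37 0.24 0" --pt "0.32 0.34 0.24 0" --pt "0.35 0.31 0.24 0" --pt "0.38 0.27 0.24 0" --pt "0.4 0.24 0.24 0" --pt "0.42 0.2 0 0"

```text
clock: 32.68
ee_pos: [0.6159, -0.0246, 0.2879]
orientation: [-2.664, -1.662, 0.003]
force: [0.1, -0.6, -0.8]
finger_gap: 0.0255
```

>>> arm_command --pt "0.43 0.16 0 0" --pt "0.45 0.12 0 0" --pt "0.46 0.07 0 0" --pt "0.46 0.03 0 0" --pt "0.46 -0.01 0 0" --pt "0.45 -0.05 0 0" --pt "0.45 -0.09 0 0" --pt "0.43 -0.13 0 0"

```text
clock: 33.35
ee_pos: [0.649, 0.0393, 0.2895]
orientation: [2.665, 1.663, 0.0]
force: [0.9, -0.2, -2.2]
finger_gap: 0.0252
```

```bash
python3 - <<'E'
from plant import *
import cv2,numpy as np,fit
s=state();a=np.radians(fit.mod(fit.x,s["clock"]));print(s["clock"],s["ee_pos"].round(4),(s["ee_pos"][:2]*1000-[549.5,50]-100*np.array([np.cos(a),np.sin(a)])).round(1))
c=read_camera("wrist");np.savez("wrist8.npz",**c)
cv2.imwrite("pics/wrist8.png",cv2.resize(c["pixels"][120:330,150:430],None,fx=2.5,fy=2.5)[...,::-1])
E
python3 track.py 24 34.3:290,34.7:247,50:247 0,0
```

```text
33.35 [0.649  0.0393 0.2895] [0.2 0.8]
now 33.4 [649.   41.  289.5] err vs jar [-0.3 -2.9] om 62.328978895996315
[[0.55, -0.24, -0.02, 0.0], [0.39, -0.23, 0.0, 0.0], [0.37, -0.26, 0.0, 0.0], [0.34, -0.29, 0.0, 0.0], [0.31, -0.32, 0.0, 0.0], [0.28, -0.35, 0.0, 0.0], [0.25, -0.37, 0.0, 0.0], [0.21, -0.39, 0.0, 0.0]]
[[0.18, -0.41, 0.0, 0.0], [0.14, -0.42, 0.0, 0.0], [0.1, -0.43, 0.09, 0.0], [0.07, -0.43, 0.45, 0.0], [0.03, -0.44, 0.45, 0.0], [-0.01, -0.44, 0.45, 0.0], [-0.05, -0.43, 0.45, 0.0], [-0.09, -0.43, 0.27, 0.0]]
[[-0.12, -0.41, 0.0, 0.0], [-0.16, -0.4, 0.0, 0.0], [-0.19, -0.39, 0.0, 0.0], [-0.22, -0.37, 0.0, 0.0], [-0.25, -0.35, 0.0, 0.0], [-0.28, -0.32, 0.0, 0.0], [-0.31, -0.3, 0.0, 0.0], [-0.33, -0.27, 0.0, 0.0]]
```

View pics/wrist8.png

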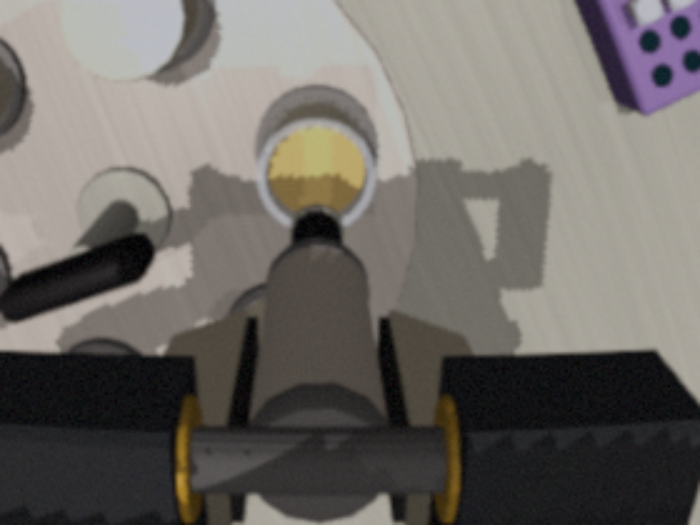

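```bash
python3 - <<'E'
from h import *
import fit
c=dict(np.load("wrist8.npz"))
for uv,z in(((317/2.5+150,172/2.5+120),.117),((317/2.5+150,213/2.5+120),.1895)):
    o,d=fray(c,*uv); print((o+d*(z-o[2])/d[2]).round(4))
a=np.radians(fit.mod(fit.x,33.35)); print(549.5+100*np.cos(a),50+100*np.sin(a))
E
```

```text
[0.6494 0.0406 0.117 ]
[0.6517 0.0452 0.1895]
648.8384543213681 38.516468616254045
```

>>> arm_command --pt "0.55 -0.24 -0.02 0" --pt "0.39 -0.23 0 0" --pt "0.37 -0.26 0 0" --pt "0.34 -0.29 0 0" --pt "0.31 -0.32 0 0" --pt "0.28 -0.35 0 0" --pt "0.25 -0.37 0 0" --pt "0.21 -0.39 0 0"

```text
clock: 34.07
ee_pos: [0.628, 0.1092, 0.2899]
orientation: [2.665, 1.663, -0.0]
force: [-0.8, 0.6, -0.6]
finger_gap: 0.0256
```

>>> arm_command --pt "0.18 -0.41 0 0" --pt "0.14 -0.42 0 0" --pt "0.1 -0.43 0.09 0" --pt "0.07 -0.43 0.45 0" --pt "0.03 -0.44 0.45 0" --pt "-0.01 -0.44 0.45 0" --pt "-0.05 -0.43 0.45 0" --pt "-0.09 -0.43 0.27 0"

```text
clock: 34.73
ee_pos: [0.5689, 0.1455, 0.2456]
orientation: [-2.665, -1.662, 0.002]
force: [0.7, -0.3, -2.2]
finger_gap: 0.0254
```

>>> arm_command --pt "-0.12 -0.41 0 0" --pt "-0.16 -0.4 0 0" --pt "-0.19 -0.39 0 0" --pt "-0.22 -0.37 0 0" --pt "-0.25 -0.35 0 0" --pt "-0.28 -0.32 0 0" --pt "-0.31 -0.3 0 0" --pt "-0.33 -0.27 0 0"

```text
clock: 35.4
ee_pos: [0.5026, 0.1361, 0.2468]
orientation: [2.665, 1.662, 0.0]
force: [-0.6, -0.8, -0.6]
finger_gap: 0.0257
```

```bash
python3 - <<'E'
from plant import *
import cv2,numpy as np,fit
s=state();a=np.radians(fit.mod(fit.x,s["clock"]));print(s["clock"],s["ee_pos"].round(4),(s["ee_pos"][:2]*1000-[549.5,50]-100*np.array([np.cos(a),np.sin(a)])).round(1))
c=read_camera("wrist");np.savez("wrist9.npz",**c)
cv2.imwrite("pics/wrist9.png",cv2.resize(c["pixels"][120:330,150:430],None,fx=2.5,fy=2.5)[...,::-1])
E
python3 track.py 24 34.3:247,50:247 0,0
```

```text
35.4 [0.5026 0.1361 0.2468] [-1.3 -2.8]
now 35.45 [501.4 135.6 246.8] err vs jar [ 1.9 -0.9] om 58.22133008675519
[[-0.36, -0.33, -0.01, 0.0], [-0.38, -0.19, 0.0, 0.0], [-0.39, -0.16, 0.0, 0.0], [-0.4, -0.12, 0.0, 0.0], [-0.41, -0.09, 0.0, 0.0], [-0.41, -0.05, 0.0, 0.0], [-0.41, -0.02, 0.0, 0.0], [-0.41, 0.01, 0.0, 0.0]]
[[-0.41, 0.05, 0.0, 0.0], [-0.4, 0.08, 0.0, 0.0], [-0.4, 0.12, 0.0, 0.0], [-0.38, 0.15, 0.0, 0.0], [-0.37, 0.18, 0.0, 0.0], [-0.35, 0.21, 0.0, 0.0], [-0.33, 0.23, 0.0, 0.0], [-0.31, 0.26, 0.0, 0.0]]
[[-0.29, 0.28, 0.0, 0.0], [-0.26, 0.3, 0.0, 0.0], [-0.24, 0.32, 0.0, 0.0], [-0.21, 0.34, 0.0, 0.0], [-0.18, 0.36, 0.0, 0.0], [-0.15, 0.37, 0.0, 0.0], [-0.12, 0.38, 0.0, 0.0], [-0.09, 0.39, 0.0, 0.0]]
```

View pics/wrist9.png

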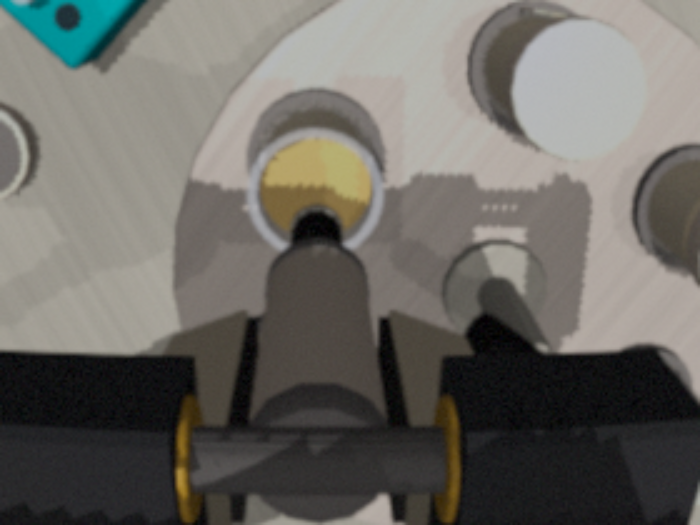

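```bash
python3 - <<'E'
from h import *
c=dict(np.load("wrist9.npz"))
for uv,z in(((317/2.5+150,190/2.5+120),.117),((317/2.5+150,213/2.5+120),.147),((317/2.5+150,222/2.5+120),.147)):
    o,d=fray(c,*uv); print((o+d*(z-o[2])/d[2]).round(4))
E
```

```text
[0.5049 0.1413 0.117 ]
[0.5053 0.1421 0.147 ]
[0.504  0.1394 0.147 ]
```

>>> arm_command --pt "-0.36 -0.33 -0.01 0" --pt "-0.38 -0.19 0 0" --pt "-0.39 -0.16 0 0" --pt "-0.4 -0.12 0 0" --pt "-0.41 -0.09 0 0" --pt "-0.41 -0.05 0 0" --pt "-0.41 -0.02 0 0" --pt "-0.41 0.01 0 0"

```text
clock: 36.12
ee_pos: [0.4581, 0.0871, 0.2469]
orientation: [2.666, 1.662, 0.0]
force: [-0.3, 0.3, -1.1]
finger_gap: 0.0255
```

>>> arm_command --pt "-0.41 0.05 0 0" --pt "-0.4 0.08 0 0" --pt "-0.4 0.12 0 0" --pt "-0.38 0.15 0 0" --pt "-0.37 0.18 0 0" --pt "-0.35 0.21 0 0" --pt "-0.33 0.23 0 0" --pt "-0.31 0.26 0 0"

```text
clock: 36.78
ee_pos: [0.4556, 0.0228, 0.2469]
orientation: [2.666, 1.662, -0.0]
force: [1.3, 0.1, -0.4]
finger_gap: 0.0256
```

>>> arm_command --pt "-0.29 0.28 0 0" --pt "-0.26 0.3 0 0" --pt "-0.24 0.32 0 0" --pt "-0.21 0.34 0 0" --pt "-0.18 0.36 0 0" --pt "-0.15 0.37 0 0" --pt "-0.12 0.38 0 0" --pt "-0.09 0.39 0 0"

```text
clock: 37.45
ee_pos: [0.4918, -0.0287, 0.2469]
orientation: [2.666, 1.662, -0.0]
force: [0.3, 0.2, -2.3]
finger_gap: 0.0258
```

```bash
python3 ang2.py scene; python3 fit.py | head -1; python3 track.py 32 34.3:247,50:247 0,0
```

```text
{'t': 37.45, 'cam': 'scene', 'n': 4, 'c': [0.5512, 0.048], 'ph': np.float64(-127.35), 'cream': np.float64(-129.4), 'res': 0.6}
[ 0.4929 -0.0295  0.2468] [2.6650e+00 1.6612e+00 8.0000e-04] 37.5 0.02577091349243531
[-8.86743e+01  1.10717e+02  2.79000e-02] tau 35.80874100892398 res [ 0.  -0.1  0.1  0.   0.1  0.1 -0.2 -0.   0.   0.  -0. ]
now 37.5 [492.9 -29.5 246.8] err vs jar [0.2 2.8] om 54.34040779603927
[[-0.17, 0.44, -0.01, 0.0], [-0.01, 0.39, 0.0, 0.0], [0.02, 0.39, 0.0, 0.0], [0.05, 0.39, 0.0, 0.0], [0.08, 0.38, 0.0, 0.0], [0.11, 0.37, 0.0, 0.0], [0.14, 0.36, 0.0, 0.0], [0.16, 0.35, 0.0, 0.0]]
[[0.19, 0.34, 0.0, 0.0], [0.21, 0.32, 0.0, 0.0], [0.24, 0.3, 0.0, 0.0], [0.26, 0.28, 0.0, 0.0], [0.28, 0.26, 0.0, 0.0], [0.3, 0.24, 0.0, 0.0], [0.31, 0.21, 0.0, 0.0], [0.33, 0.19, 0.0, 0.0]]
[[0.34, 0.16, 0.0, 0.0], [0.35, 0.14, 0.0, 0.0], [0.36, 0.11, 0.0, 0.0], [0.36, 0.08, 0.0, 0.0], [0.37, 0.05, 0.0, 0.0], [0.37, 0.03, 0.0, 0.0], [0.37, 0.0, 0.0, 0.0], [0.37, -0.03, 0.0, 0.0]]
[[0.36, -0.06, 0.0, 0.0], [0.36, -0.08, 0.0, 0.0], [0.35, -0.11, 0.0, 0.0], [0.34, -0.13, 0.0, 0.0], [0.33, -0.16, 0.0, 0.0], [0.32, -0.18, 0.0, 0.0], [0.3, -0.2, 0.0, 0.0], [0.28, -0.22, 0.0, 0.0]]
```

>>> arm_command --pt "-0.17 0.44 -0.01 0" --pt "-0.01 0.39 0 0" --pt "0.02 0.39 0 0" --pt "0.05 0.39 0 0" --pt "0.08 0.38 0 0" --pt "0.11 0.37 0 0" --pt "0.14 0.36 0 0" --pt "0.16 0.35 0 0"

```text
clock: 38.17
ee_pos: [0.5504, -0.0483, 0.247]
orientation: [-2.666, -1.663, 0.0]
force: [-0.6, -0.3, -1.9]
finger_gap: 0.0255
```

>>> arm_command --pt "0.19 0.34 0 0" --pt "0.21 0.32 0 0" --pt "0.24 0.3 0 0" --pt "0.26 0.28 0 0" --pt "0.28 0.26 0 0" --pt "0.3 0.24 0 0" --pt "0.31 0.21 0 0" --pt "0.33 0.19 0 0"

```text
clock: 38.83
ee_pos: [0.6074, -0.0286, 0.2471]
orientation: [2.666, 1.663, -0.0]
force: [-0.9, -0.7, -2.2]
finger_gap: 0.0253
```

>>> arm_command --pt "0.34 0.16 0 0" --pt "0.35 0.14 0 0" --pt "0.36 0.11 0 0" --pt "0.36 0.08 0 0" --pt "0.37 0.05 0 0" --pt "0.37 0.03 0 0" --pt "0.37 0 0 0" --pt "0.37 -0.03 0 0"

```text
clock: 39.5
ee_pos: [0.6421, 0.0188, 0.2471]
orientation: [2.665, 1.663, -0.0]
force: [-0.6, -0.2, -1.5]
finger_gap: 0.0256
```

>>> arm_command --pt "0.36 -0.06 0 0" --pt "0.36 -0.08 0 0" --pt "0.35 -0.11 0 0" --pt "0.34 -0.13 0 0" --pt "0.33 -0.16 0 0" --pt "0.32 -0.18 0 0" --pt "0.3 -0.2 0 0" --pt "0.28 -0.22 0 0"

```text
clock: 40.17
ee_pos: [0.6444, 0.0763, 0.2471]
orientation: [2.665, 1.663, -0.0]
force: [0.3, 0.7, -1.3]
finger_gap: 0.0257
```

```bash
python3 track.py 20 34.3:247,50:247 0,0; python3 - <<'E'
from plant import *
from h import *
c=read_camera("wrist");np.savez("wrist10.npz",**c)
cv2.imwrite("pics/wrist10.png",cv2.resize(c["pixels"][120:330,150:430],None,fx=2.5,fy=2.5)[...,::-1])
E
python3 track.py 20 34.3:247,50:247 0,0
```

```text
now 40.1667 [644.4  76.3 247.1] err vs jar [-2.1  2.3] om 49.61535269375862
[[0.21, -0.1, 0.01, 0.0], [0.25, -0.26, 0.0, 0.0], [0.23, -0.28, 0.0, 0.0], [0.21, -0.29, 0.0, 0.0], [0.19, -0.3, 0.0, 0.0], [0.16, -0.32, 0.0, 0.0], [0.14, -0.33, 0.0, 0.0], [0.12, -0.33, 0.0, 0.0]]
[[0.09, -0.34, 0.0, 0.0], [0.07, -0.34, 0.0, 0.0], [0.04, -0.35, 0.0, 0.0], [0.02, -0.35, 0.0, 0.0], [0.0, -0.35, 0.0, 0.0], [-0.03, -0.35, 0.0, 0.0], [-0.05, -0.34, 0.0, 0.0], [-0.07, -0.34, 0.0, 0.0]]
[[-0.1, -0.33, 0.0, 0.0], [-0.12, -0.32, 0.0, 0.0], [-0.14, -0.31, 0.0, 0.0], [-0.16, -0.3, 0.0, 0.0]]
now 40.2167 [644.1  77.7 247.2] err vs jar [-1.4 -0.5] om 49.53007644147465
[[0.31, -0.2, 0.01, 0.0], [0.24, -0.27, 0.0, 0.0], [0.22, -0.28, 0.0, 0.0], [0.2, -0.3, 0.0, 0.0], [0.17, -0.31, 0.0, 0.0], [0.15, -0.32, 0.0, 0.0], [0.13, -0.33, 0.0, 0.0], [0.1, -0.34, 0.0, 0.0]]
[[0.08, -0.34, 0.0, 0.0], [0.05, -0.35, 0.0, 0.0], [0.03, -0.35, 0.0, 0.0], [0.01, -0.35, 0.0, 0.0], [-0.02, -0.35, 0.0, 0.0], [-0.04, -0.34, 0.0, 0.0], [-0.07, -0.34, 0.0, 0.0], [-0.09, -0.33, 0.0, 0.0]]
[[-0.11, -0.33, 0.0, 0.0], [-0.13, -0.32, 0.0, 0.0], [-0.15, -0.3, 0.0, 0.0], [-0.17, -0.29, 0.0, 0.0]]
```

View pics/wrist10.png

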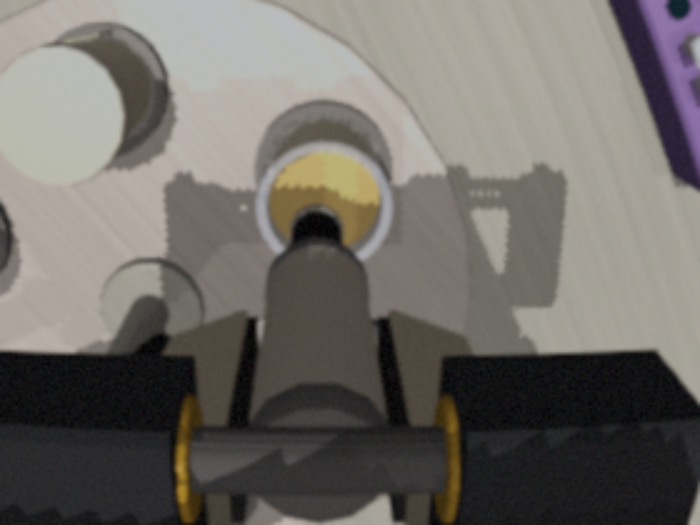

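>>> arm_command --pt "0.31 -0.2 0.01 0" --pt "0.24 -0.27 0 0" --pt "0.22 -0.28 0 0" --pt "0.2 -0.3 0 0" --pt "0.17 -0.31 0 0" --pt "0.15 -0.32 0 0" --pt "0.13 -0.33 0 0" --pt "0.1 -0.34 0 0"

```text
clock: 40.88
ee_pos: [0.6152, 0.1241, 0.2469]
orientation: [2.665, 1.663, -0.0]
force: [0.3, -0.1, -1.9]
finger_gap: 0.0256
```

>>> arm_command --pt "0.08 -0.34 0 0" --pt "0.05 -0.35 0 0" --pt "0.03 -0.35 0 0" --pt "0.01 -0.35 0 0" --pt "-0.02 -0.35 0 0" --pt "-0.04 -0.34 0 0" --pt "-0.07 -0.34 0 0" --pt "-0.09 -0.33 0 0"

```text
clock: 41.55
ee_pos: [0.5652, 0.147, 0.2469]
orientation: [2.665, 1.663, 0.0]
force: [-0.3, -0.3, -1.0]
finger_gap: 0.0256
```

>>> arm_command --pt "-0.11 -0.33 0 0" --pt "-0.13 -0.32 0 0" --pt "-0.15 -0.3 -0.6 0" --pt "-0.1 -0.2 -1 0" --pt "0 0 -1 0" --pt "0 0 -1 0" --pt "0 0 -1 0" --pt "0 0 -1 0"

```text
clock: 42.22
ee_pos: [0.5405, 0.148, 0.3611]
orientation: [2.665, 1.662, 0.002]
force: [0.5, -1.2, -1.8]
finger_gap: 0.0256
```

>>> arm_command --pt "0 0 -0.7 0" --pt "0 0 -0.3 0" --pt "0 0 0 0" --pt "0 0 0 0" --pt "0 0 0 0" --pt "0 0 0 0" --pt "0 0 0 0" --pt "0 0 0 0"

```text
clock: 42.88
ee_pos: [0.5408, 0.1481, 0.3783]
orientation: [-2.665, -1.662, 0.002]
force: [-0.9, 0.6, -1.6]
finger_gap: 0.0253
```

```bash
python3 ang2.py scene scene; python3 fit.py|head -1; python3 - <<'E'
from plant import *
from h import *
s=state();print(s["ee_pos"],abs(s["dq"]).max(),s["clock"])
c=read_camera("scene");cv2.imwrite("pics/end.png",c["pixels"][...,::-1])
E
```

```text
{'t': 42.8833, 'cam': 'scene', 'n': 5, 'c': [0.551, 0.0486], 'ph': np.float64(142.21), 'cream': np.float64(141.8), 'res': 0.5}
{'t': 42.9333, 'cam': 'scene', 'n': 5, 'c': [0.5512, 0.0485], 'ph': np.float64(144.53), 'cream': np.float64(144.0), 'res': 0.7}
[0.5409 0.1482 0.3786] [-2.6655e+00 -1.6625e+00  9.0000e-04] 42.9833 0.02516721404967616
[-8.87088e+01  1.10737e+02  2.79000e-02] tau 35.78119463100203 res [ 0.  -0.1  0.1  0.   0.   0.1 -0.3 -0.1  0.1  0.   0.1 -0.1 -0. ]
[0.54090718 0.14817174 0.37857552] 0.0023397225884666606 42.9833
```

```bash
python3 -c "
from plant import *
print(close_job())"
```

```text
the job is handed in; nothing more can be done
None
```

I took the open jar's temperature with the carousel coasting untouched, and handed the job in at about 43 s on the clock.

- **Spinning the carousel:** My first push of the handle was too slow: about 46°/s, falling to 37°/s. I never found out why. The second push overshot to about 111°/s, so I fetched the thermometer and then waited for the speed to fall. I did not touch the carousel again.
- **Measuring:** The nose stayed about 30 mm above the rim from about 34.7 s to 41.6 s, roughly 6.9 s. Over that time the carousel slowed from about one turn in 6 s to one in 7.6 s.
    - **Staying over the mouth:** The state readings put the tool 1 to 3 mm from the predicted jar centre. Two wrist pictures during this stretch showed the nose inside the rim, within about 2 mm of centre in the first and about 4 mm in the second.
    - **Predicted jar angle:** It matched the camera to 0.1–0.3° throughout.
- **Final state:** The thermometer is upright and still in the gripper, with its nose at about 0.279 m, some 156 mm above the lids. The carousel was still coasting at about 45°/s (one turn in 8 s). Wrist-force readings showed no sign of contact.

Three things I could not fully confirm:
- **Last picture:** It was not shown because the viewer limit was reached, so the end state rests on state readings and lid tracking. I made no final check of the other bench items, though no move came close to them.
- **Carousel axis:** The camera views disagreed by about 2 to 3 mm on its position, so I used an average.
- **Height above the rim:** The 30 mm comes from the grip height and assumes the thermometer did not slip in the gripper.

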